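# Stop the shaker, put its heating blocks back in their storage slots, reset the stop

## Task

The heated shaker is to be cleared: before touching the blocks, press its red mushroom stop button right down and let it spring back. Then put every heating block that stands on the shaker back into its own slot of the storage rack (as many dots on the slot's label as the block has wells), upright and flat on the slot's floor, and only when all are stored turn the mushroom head clockwise to its end to reset it. Leave the white jar on the platform, and do not disturb the little timer on the bench.

Things in the scene. Friction and masses are not known exactly. Their poses are not given: they have to be found in the camera images.
- platform (a point): Centre of the flat top face of the heated shaker's platform: a fixed aluminium plate 280 x 290 mm, 50 mm above the bench, with a rim 5 mm thick standing 8 mm above the plate all round. z up. The blocks to be put away stand on it, and a squat white jar (46 mm across, 34 mm high) that stays there. The shaker may be on the left or on the right of the bench, the storage rack being on the other side.
- stop_top (a point): Centre of the top of the stop button's mushroom head, turning with the head: a red round head 42 mm across and 25 mm high (straight side from 3 to 19 mm above its underside; 16 mm of stem between it and the box's raised collar when it is up, with 8 mm of travel), on a fixed yellow box 80 x 80 mm whose top is 50 mm above the bench (collar 38 mm across, up to 56 mm). Head up: this point is 97 mm above the bench.
- stop_plunger (a joint): Travel of the mushroom head: 0 up, 0.008 m fully pressed down. A spring brings it up again when let go; about 6 N holds it fully down.
- stop_head (a joint): Turn of the mushroom head about the vertical, clockwise seen from above: starts between 0 and 0.2 rad, stop at 1.4 rad (80 degrees), which is the reset position. It stays where it is left; about 0.04 N m turns it. It can be gripped round its side from above.
- block1_center (a point): Centre (half-way up) of the plain aluminium heating block with 1 dark round well in a line in its top: 36 mm long (along its x), 36 mm wide (y), 40 mm high, z up; 0.10 kg, more or less. None if this block is not there today.
- slot1_in (a point): Centre of the floor of the storage slot for block 1: a white tray fixed on the grey rack with 1 black dot on its label (at the tray's -x end), inside 44 mm along its x and 44 mm along its y, floor 19 mm above the bench, walls 4 mm thick standing 12 mm above the floor. The five trays lie side by side, 64 mm between centres along y, in an order that varies.
- block2_center (a point): Centre (half-way up) of the plain aluminium heating block with 2 dark round wells in a line in its top: 52 mm long (along its x), 36 mm wide (y), 40 mm high, z up; 0.15 kg, more or less. None if this block is not there today.
- slot2_in (a point): Centre of the floor of the storage slot for block 2: a white tray fixed on the grey rack with 2 black dots on its label (at the tray's -x end), inside 60 mm along its x and 44 mm along its y, floor 19 mm above the bench, walls 4 mm thick standing 12 mm above the floor. The five trays lie side by side, 64 mm between centres along y, in an order that varies.
- block3_center (a point): Centre (half-way up) of the plain aluminium heating block with 3 dark round wells in a line in its top: 68 mm long (along its x), 36 mm wide (y), 40 mm high, z up; 0.20 kg, more or less. None if this block is not there today.
- slot3_in (a point): Centre of the floor of the storage slot for block 3: a white tray fixed on the grey rack with 3 black dots on its label (at the tray's -x end), inside 76 mm along its x and 44 mm along its y, floor 19 mm above the bench, walls 4 mm thick standing 12 mm above the floor. The five trays lie side by side, 64 mm between centres along y, in an order that varies.
- block4_center (a point): Centre (half-way up) of the plain aluminium heating block with 4 dark round wells in a line in its top: 84 mm long (along its x), 36 mm wide (y), 40 mm high, z up; 0.24 kg, more or less. None if this block is not there today.
- slot4_in (a point): Centre of the floor of the storage slot for block 4: a white tray fixed on the grey rack with 4 black dots on its label (at the tray's -x end), inside 92 mm along its x and 44 mm along its y, floor 19 mm above the bench, walls 4 mm thick standing 12 mm above the floor. The five trays lie side by side, 64 mm between centres along y, in an order that varies.
- block5_center (a point): Centre (half-way up) of the plain aluminium heating block with 5 dark round wells in a line in its top: 100 mm long (along its x), 36 mm wide (y), 40 mm high, z up; 0.29 kg, more or less. None if this block is not there today.
- slot5_in (a point): Centre of the floor of the storage slot for block 5: a white tray fixed on the grey rack with 5 black dots on its label (at the tray's -x end), inside 108 mm along its x and 44 mm along its y, floor 19 mm above the bench, walls 4 mm thick standing 12 mm above the floor. The five trays lie side by side, 64 mm between centres along y, in an order that varies.
- jar: Squat white screw-top jar on the shaker platform, 46 mm across, 34 mm high, origin under its centre; leave it there.
- timer: Small white timer 45 x 65 mm, 18 mm high, lying in front of the stop box, origin under its centre; not to be disturbed.
There are look-alikes about, which are no part of the job. What is shaped like the part that bears stop_top but pink or purple is not meant.

How it is judged:
On the way, in this order (a step that is already met when the one before it is completed fails the run):
1. the stop button is pressed fully down while all blocks are still on the shaker (value of joint stop_plunger above 0.006 m and distance of each of block1_center, block2_center, block3_center, block4_center, block5_center from where it was at the start of the episode below 0.07 m), for 0.1 s.
2. every block that is there lies in its own slot, with the mushroom head up (x of block1_center in the frame of slot1_in between -0.007 and 0.007 m and y of block1_center in the frame of slot1_in between -0.007 and 0.007 m and z of block1_center in the frame of slot1_in below 0.023 m and angle between each of block1_center, block2_center, block3_center, block4_center, block5_center's own z axis and vertical below 0.08 rad and x of block2_center in the frame of slot2_in between -0.007 and 0.007 m and y of block2_center in the frame of slot2_in between -0.007 and 0.007 m and z of block2_center in the frame of slot2_in below 0.023 m and x of block3_center in the frame of slot3_in between -0.007 and 0.007 m and y of block3_center in the frame of slot3_in between -0.007 and 0.007 m and z of block3_center in the frame of slot3_in below 0.023 m and x of block4_center in the frame of slot4_in between -0.007 and 0.007 m and y of block4_center in the frame of slot4_in between -0.007 and 0.007 m and z of block4_center in the frame of slot4_in below 0.023 m and x of block5_center in the frame of slot5_in between -0.007 and 0.007 m and y of block5_center in the frame of slot5_in between -0.007 and 0.007 m and z of block5_center in the frame of slot5_in below 0.023 m and value of joint stop_plunger below 0.002 m), for 0.2 s.
3. the mushroom head is turned clockwise to its end (value of joint stop_head above 1.2 rad), for 0.2 s.
At the end, for the whole second after the job is handed in: Every block that is there stands upright (within 0.08 rad) and at rest on the floor of its own slot (centre within 7 mm of the slot's centre along and across, no more than 3 mm high), the mushroom head is up (within 2 mm) and turned past 1.2 rad of its 1.4 rad (all of step 2 and linear speed of each of block1, block2, block3, block4, block5 below 0.02 m/s and value of joint stop_head above 1.2 rad); the robot touches nothing.
It fails at once if the timer is displaced by more than 4 cm or tipped over (distance of timer from where it was at the start of the episode above 0.04 m or angle between timer's own z axis and vertical above 0.6 rad).
It fails at once if the jar is taken or pushed off the platform (10 cm from its place) (distance of jar from where it was at the start of the episode above 0.1 m).
Of block1, block2, block3, block4, block5 only 4 to 5 are there at a start; the rules pass over those that are not, and their reading is None.
At some moment in a run one of block1, block2, block3 may be knocked a few centimetres aside while the robot is not near it.
It also fails if it takes over 208 s, if anything falls off the work surface, if the arm or the gripper's body presses on something with over 40 N, if the wrist force passes 120 N, or if a joint passes its speed limit or range.

## Robot

A 7-joint arm with a two-finger parallel gripper is mounted at the origin on the work surface. World frame = base frame: x ahead of the robot, y to its left, z up, the work surface at z = 0. Lengths are in m, angles in rad, forces in N, time in s.
With the tool pointing down it reaches from about 0.4 to 0.875 m from the base axis. Payload 19.3 kg.
Tool frame: the origin (TCP) lies at the very end of the fingers, on their centre line; the grasp point (between the pads) lies 19 mm behind it; z points along the fingers, y is the direction in which the jaws open and shut (so a half turn about z gives the same grasp; the last joint's range is limited). The gripper opens to 85 mm and grips with 20 to 120 N. Pads are 22 mm wide; open, the fingers measure 114 mm over their backs; the gripper's body (76 mm by 85 mm) begins 54 mm behind the grasp point. The pads swing forward as they close: fully open they stand 13 mm farther back than shut.
Start: joints at [1.086, 0.521, -0.036, 1.599, 0.021, 1.021, -0.113], TCP at [0.252, -0.572, 0.231] pointing down, gripper open.
Joint ranges: [-2.91, 2.91], [-0.3, 2.13], [-1.5, 1.42], [0.17, 2.43], [-1.26, 4.41], [0.16, 1.93], [-2.52, 2.52]. Speed limits (rad/s): [1.89, 1.89, 2.39, 2.39, 3.01, 3.01, 3.01].

## Interface

Orientations are given as [roll, pitch, yaw] about the fixed x, y, z axes, in that order (R = Rz(yaw) Ry(pitch) Rx(roll)).
In Python, from workcell import bot gives the robot as it stands. The module is installed in compiled form; this text tells all that it offers.
- The arm moves only by the shell command python3 -m inch 'ROWS' [FORCE]. ROWS is JSON, a list of rows, each an object of numbers: "dx", "dy", "dz": the shift along the tool's x, y, z in mm; "rx", "ry", "rz": the turn, a rotation vector about the tool's x, y, z in rad; "hand": the closure, from -1 (fully open) to 1 (shut), so that 0 is half open. In form: [{"dx": .., "dy": .., "dz": .., "rx": .., "ry": .., "rz": .., "hand": ..}, ...]. A call has 1 to 10 rows; each row shifts and turns the commanded pose from where the row before left it, along the tool's axes as they then stand; what a row does not reach is not made up. A row lasts 1/10 s, in which the tool goes at most 50 mm and 8.59 degrees, less where a joint would pass 70% of its speed; a pose out of reach is approached as far as the arm can. A call with a gripper value outside its range is refused whole. The fingers move at their own pace and stop on an object; FORCE is the grip in N (left out, the last holds). Time passes only in rows, so rows that do not move let the fingers close. It gives the time, the measured TCP pose, the force and the opening at its end, in the units of the state.
- bot.observe(): the state, without advancing time (a new reading comes with each control period).
- bot.grab_frame(name): name is "side" or "top"; returns (picture, depth): 400x640x3 uint8, red, green, blue; 400x640 float32, m along the optical axis (not along the pixel's ray), 0 where there is no reading.
- bot.get_calibration(name): a dict with "vertical_fov" (degrees; the focal length in pixels is half the picture's height over the tangent of half this angle, whatever the lens; pixels are square), "cx", "cy" (the principal point, pixels), "origin" and "orientation" of the camera in the world. Camera axes: x right, y down, z forward; pixel columns grow to the right and rows downward; lengths in m; the calibration is good to about 2 mm. A picture is of the moment at which its call begins. get_calibration takes no time and is no camera call.
- bot.job_done(): hands the job in, once; it reports no verdict.
Trained networks look in the newest picture that a camera, given by its name, has taken for a name from the list of things; names that differ only in an ending like _2 or _b are one class to them, and where a whole thing is asked for, a point or a joint stands for the part that bears it (a point fixed in the world has none). Each returns a list of dicts, best first, with "score" (0 to 1); they miss things now and then, are a little off and sometimes report something else, mostly with a low value. They report only what shows in the picture. A call takes as long as a camera call. They do not tell look-alikes from the thing itself.
- bot.trace(camera, target): "region" (400x640 bool, what is visible of it) and "box" ([left, top, right, bottom] in pixels, round what is visible of it).
- bot.tip_of(camera, target): "centre" ([row, column] in pixels: a listed point, or the origin of a listed thing).
The state is a dict: "clock": time; "qpos": joint angles; "qd": joint speeds; "joint_efforts": joint torques, N m; "position": TCP position; "tool_rot": TCP orientation; "force": force on the tool from outside, world axes, zero at the start; "moment": the same for the moment, N m; "grip_width": finger opening in m.
Only numpy, scipy, OpenCV 4.12 (cv2) and the standard library are available. Lean on these libraries where they do the work, as an engineer would, in place of code of your own. Each camera call takes 0.05 s, during which the arm holds its last target.

## Working session

There is one attempt and no reset: what is moved stays moved. The work goes in short steps, Python scripts to look and compute and a shell command to move; the robot and the scene stay as the last step left them, time stands still between calls to the robot, and variables do not carry over. Pictures are saved under pics/ and viewed, and the job is handed in when it is done.

```bash
mkdir -p pics; ls
python3 - <<'E'
from workcell import bot
import cv2
print(bot.observe())
for n in ("side","top"):
    print(n,bot.get_calibration(n))
    p,d=bot.grab_frame(n); cv2.imwrite(f"pics/{n}0.png",p[:,:,::-1])
E
```

```text
pics
{'clock': 0.0, 'qpos': array([ 1.08581063,  0.52200566, -0.0363521 ,  1.59996396,  0.0212287 ,
        1.02110031, -0.11275494]), 'qd': array([-0.00030825, -0.00014618, -0.00135303, -0.00099767, -0.00020084,
        0.00100805, -0.00064923]), 'joint_efforts': array([ 1.90091359e-04, -9.27107477e+01,  1.97996423e+00, -3.69941747e+01,
        1.79413782e-02,  8.03308765e-03, -1.99603619e-05]), 'position': array([ 0.25171764, -0.57172431,  0.23074644]), 'tool_rot': array([-3.14050495e+00,  8.89514979e-05,  4.14856456e-01]), 'force': array([-0.22683978, -0.50848866, -0.25000633]), 'moment': array([ 0.00034814,  0.00954244, -0.06852024]), 'grip_width': 0.0856967203500243}
side {'vertical_fov': 56.83747586118412, 'cx': 319.2762637370291, 'cy': 199.9828658080351, 'origin': array([0.13184937, 0.71878441, 0.85515755]), 'orientation': array([-2.35722432,  0.00742475, -2.6224464 ])}
top {'vertical_fov': 55.45556509011584, 'cx': 321.72809773027893, 'cy': 201.80359229954038, 'origin': array([0.3396082 , 0.0374569 , 1.09760877]), 'orientation': array([-2.96539062,  0.01166137, -1.57488197])}
```

View pics/side0.png

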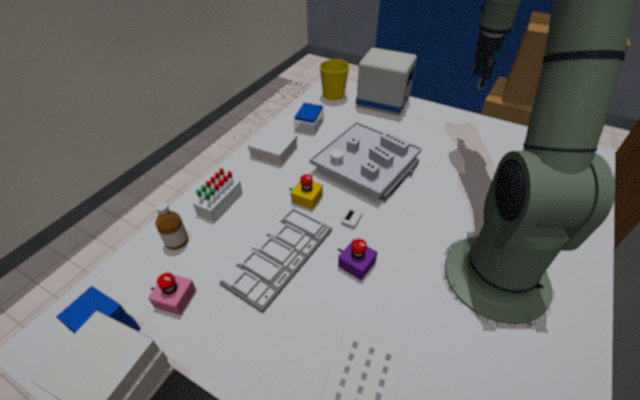

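View pics/top0.png

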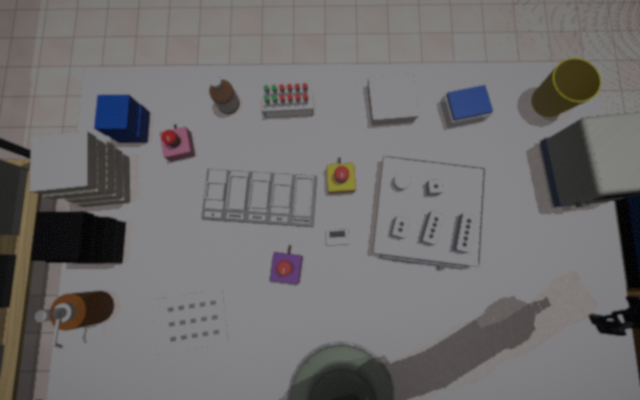

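The top view shows the shaker on the right with the blocks and jar, around (430,210). The rack is at (260,195), the yellow stop box at (341,177), and the timer at (337,236). I'll zoom in and measure.

```bash
cat > h.py <<'E'
import numpy as np, cv2
from scipy.spatial.transform import Rotation as R
from workcell import bot
def cam(n):
    c=bot.get_calibration(n); f=200/np.tan(np.radians(c["vertical_fov"]/2))
    return f,c["cx"],c["cy"],np.array(c["origin"]),R.from_euler("xyz",c["orientation"]).as_matrix()
def cloud(n,d):
    f,cx,cy,o,M=cam(n); v,u=np.mgrid[0:400,0:640]
    P=np.stack([(u-cx)/f*d,(v-cy)/f*d,d],-1)@M.T+o
    P[d<=0]=np.nan
    return P
def at_z(n,rc,z):
    f,cx,cy,o,M=cam(n); r=M@np.array([(rc[1]-cx)/f,(rc[0]-cy)/f,1]); return o+r*(z-o[2])/r[2]
def proj(n,p):
    f,cx,cy,o,M=cam(n); q=M.T@(np.array(p)-o); return np.array([cy+f*q[1]/q[2],cx+f*q[0]/q[2]])
E
python3 - <<'E'
from h import *
p,d=bot.grab_frame("top"); ps,ds=bot.grab_frame("side")
np.savez("f0.npz",p=p,d=d,ps=ps,ds=ds)
cv2.imwrite("pics/topz1.png",cv2.resize(p[140:280,360:500][:,:,::-1],(600,600),interpolation=cv2.INTER_CUBIC))
cv2.imwrite("pics/topz2.png",cv2.resize(p[140:260,195:365][:,:,::-1],(800,565),interpolation=cv2.INTER_CUBIC))
for n,dd in (("top",d),("side",ds)):
    P=cloud(n,dd)
    for rc in [(100,340),(280,250),(300,150),(330,450),(250,560),(140,120),(80,200),(300,320),(200,100),(380,220)]:
        print(n,rc,np.round(P[rc],4))
names=["stop_top","platform","jar","timer"]+[f"block{i}_center" for i in range(1,6)]+[f"slot{i}_in" for i in range(1,6)]
zs=dict(stop_top=.097,platform=.05,jar=.05,timer=0)
for n in ("top","side"):
  for t in names:
    z=zs.get(t, .07 if "block" in t else .019)
    for x in bot.tip_of(n,t)[:3]:
        print(n,t,round(float(x["score"]),2),np.round(x["centre"],1),np.round(at_z(n,x["centre"],z),4))
E
```

```text
top (100, 340) [ 0.851  -0.0079  0.0037]
top (280, 250) [0.3114 0.253  0.0028]
top (300, 150) [0.2575 0.5326 0.0035]
top (330, 450) [ 0.1748 -0.3013  0.0033]
top (250, 560) [ 0.3917 -0.6291 -0.002 ]
top (140, 120) [0.721  0.6478 0.0239]
top (80, 200) [9.232e-01 4.275e-01 5.000e-04]
top (300, 320) [ 0.2555  0.0555 -0.0023]
top (200, 100) [0.5374 0.6811 0.0381]
top (380, 220) [0.0459 0.3273 0.0004]
side (100, 340) [ 0.7919 -0.61    0.002 ]
side (280, 250) [0.5628 0.3449 0.0186]
side (300, 150) [0.7302 0.5222 0.0418]
side (330, 450) [ 0.0657  0.2101 -0.002 ]
side (250, 560) [-0.0746  0.0368  0.2069]
side (140, 120) [ 2.0817 -0.2643 -0.4512]
side (80, 200) [ 2.0771 -0.9747 -0.3835]
side (300, 320) [0.3779 0.2972 0.0029]
side (200, 100) [ 2.0695  0.0143 -0.7114]
side (380, 220) [0.473  0.5749 0.0012]
top stop_top 0.76 [170.  338.3] [0.6051 0.0031 0.097 ]
top stop_top 0.68 [265.1 286.3] [0.3514 0.1411 0.097 ]
top stop_top 0.66 [135.4 167.2] [0.7073 0.4758 0.097 ]
top platform 0.67 [210.2 429.5] [ 0.5007 -0.2502  0.05  ]
top platform 0.67 [187.6 434.1] [ 0.5647 -0.2665  0.05  ]
top jar 0.77
[... 1227 characters left out ...]
 [169.  369.2] [ 0.4543 -0.1629  0.07  ]
side block3_center 0.63 [153.7 377.1] [ 0.4641 -0.2499  0.07  ]
side block3_center 0.37 [143.  391.6] [ 0.4439 -0.3313  0.07  ]
side block4_center 0.7 [155.7 376.9] [ 0.4603 -0.2395  0.07  ]
side block4_center 0.25 [174.4 300. ] [ 0.6377 -0.0294  0.07  ]
side block5_center 0.94 [144.9 393.1] [ 0.4351 -0.3234  0.07  ]
side block5_center 0.44 [265.5 261.9] [0.5362 0.3183 0.07  ]
side slot1_in 0.63 [284.5 244.3] [0.5672 0.3633 0.019 ]
side slot2_in 0.59 [232.1 289.4] [0.5617 0.1564 0.019 ]
side slot3_in 0.64 [251.9 275.9] [0.5553 0.2357 0.019 ]
side slot4_in 0.72 [267.3 263.1] [0.5561 0.2955 0.019 ]
side slot5_in 0.75 [220.1 300.8] [0.5573 0.0996 0.019 ]
```

View pics/topz1.png

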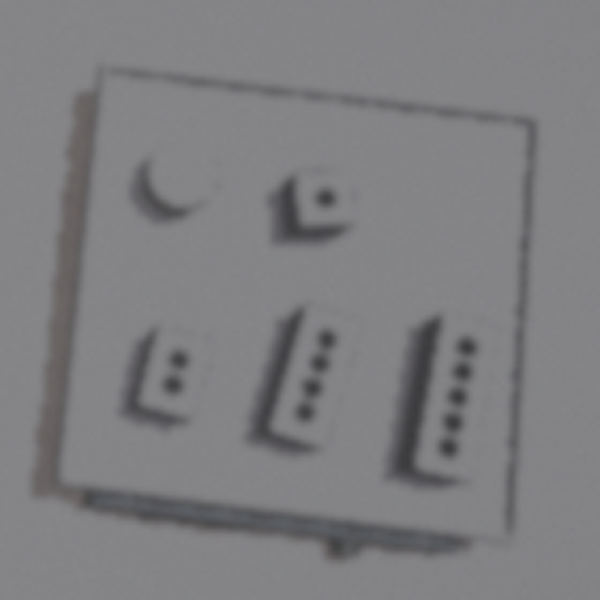

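View pics/topz2.png

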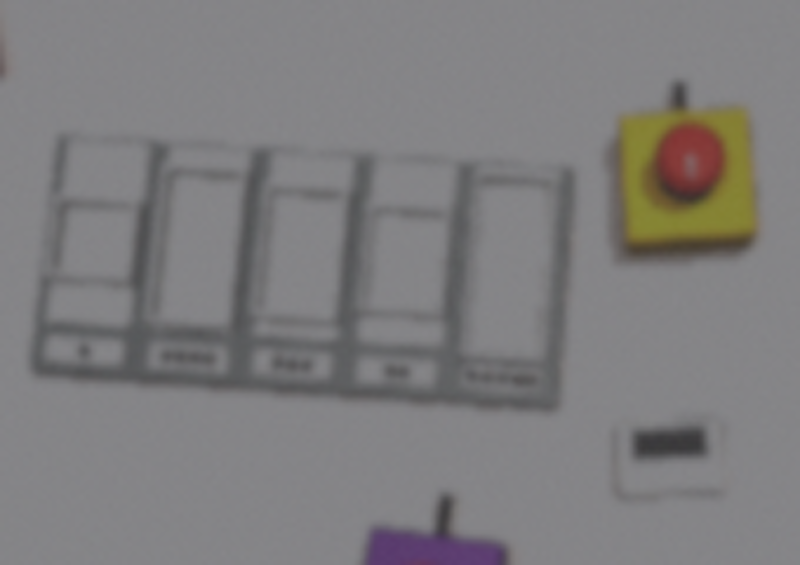

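Blocks 1, 2, 4 and 5 are on the platform, and block 3 is absent. The rack labels read 1, 4, 3, 2, 5 from left (+y) to right. Next I'll make metric rectified views for accurate poses.

```bash
cat >> h.py <<'E'
def avg(n,k=6):
    ps=[];ds=[]
    for _ in range(k):
        p,d=bot.grab_frame(n); ps.append(p.astype(float)); ds.append(np.where(d>0,d,np.nan))
    return np.mean(ps,0).astype(np.uint8), np.nanmedian(ds,0)
def rect(n,img,x0,x1,y0,y1,z,s=0.0005):
    # up=+x, right=-y
    X=np.arange(x1,x0,-s); Y=np.arange(y1,y0,-s)
    f,cx,cy,o,M=cam(n)
    gx,gy=np.meshgrid(X,Y,indexing="ij")
    q=(np.stack([gx,gy,np.full_like(gx,z)],-1)-o)@M
    return cv2.remap(img,(cx+f*q[...,0]/q[...,2]).astype(np.float32),(cy+f*q[...,1]/q[...,2]).astype(np.float32),cv2.INTER_CUBIC)
def grid(im,x1,y1,s,step=0.02):
    im=cv2.normalize(im,None,0,255,cv2.NORM_MINMAX)[:,:,::-1].copy()
    H,W=im.shape[:2]
    for k in np.arange(np.ceil((x1-H*s)/step)*step,x1,step):
        r=int(round((x1-k)/s)); cv2.line(im,(0,r),(6,r),(0,0,255),1); cv2.putText(im,f"{k:.2f}",(8,r+4),0,.35,(0,0,255),1)
    for k in np.arange(np.ceil((y1-W*s)/step)*step,y1,step):
        c=int(round((y1-k)/s)); cv2.line(im,(c,0),(c,6),(0,0,255),1); cv2.putText(im,f"{k:.2f}",(c-12,16),0,.35,(0,0,255),1)
    return im
E
python3 - <<'E'
from h import *
p,d=avg("top"); ps,ds=avg("side"); np.savez("f1.npz",p=p,d=d,ps=ps,ds=ds)
for n,i in (("top",p),("side",ps)):
    cv2.imwrite(f"pics/rack_{n}.png",grid(rect(n,i,.46,.66,.06,.40,.025),.66,.40,.0005))
    cv2.imwrite(f"pics/plat_{n}.png",grid(rect(n,i,.37,.63,-.40,-.11,.09),.63,-.11,.0005))
for n,dd in (("top",d),("side",ds)):
    P=cloud(n,dd); 
    m=(P[...,2]>.078)&(P[...,2]<.105)&(P[...,0]>.38)&(P[...,0]<.64)&(P[...,1]<-.1)&(P[...,1]>-.4)
    k,l,st,c=cv2.connectedComponentsWithStats(m.astype(np.uint8))
    for j in range(1,k):
        if st[j,4]<15: continue
        q=P[l==j]; r=cv2.minAreaRect((q[:,:2]*1000).astype(np.float32)); print(n,st[j,4],np.round(r[0],1),np.round(r[1],1),round(r[2],1),"z",round(np.median(q[:,2]),4))
    m=(P[...,2]>.085)&(P[...,0]>.55)&(P[...,0]<.65)&(P[...,1]<.06)&(P[...,1]>-.06)
    print("stop",m.sum(),np.round(P[m].mean(0),4),np.round((P[m].max(0)+P[m].min(0))/2,4))
E
```

```text
top 221 [ 579.9 -170.8] [44. 44.] 0.4 z 0.0838
top 191 [ 561.9 -258.3] [35.9 35.8] 1.9 z 0.0897
top 464 [ 449.2 -245.9] [36.3 83.3] 71.0 z 0.0897
top 567 [ 436.1 -332. ] [36.  99.9] 75.8 z 0.0897
top 284 [ 452.2 -159.6] [35.9 51.9] 73.4 z 0.0897
stop 183 [ 0.5983 -0.0042  0.0947] [ 0.6    -0.0043  0.0924]
side 264 [ 434.8 -332.7] [ 37.8 100. ] 76.5 z 0.0906
side 97 [ 560.8 -258.4] [35.2 36.6] 2.2 z 0.0907
side 241 [ 448.6 -246.3] [37.1 84.3] 71.0 z 0.0907
side 107 [ 578.8 -170.2] [42.4 43.2] 65.7 z 0.0848
side 170 [ 451.1 -159.3] [36.4 51.9] 72.5 z 0.0905
stop 116 [5.957e-01 3.000e-04 9.480e-02] [ 0.5988 -0.0023  0.0924]
```

View pics/rack_top.png

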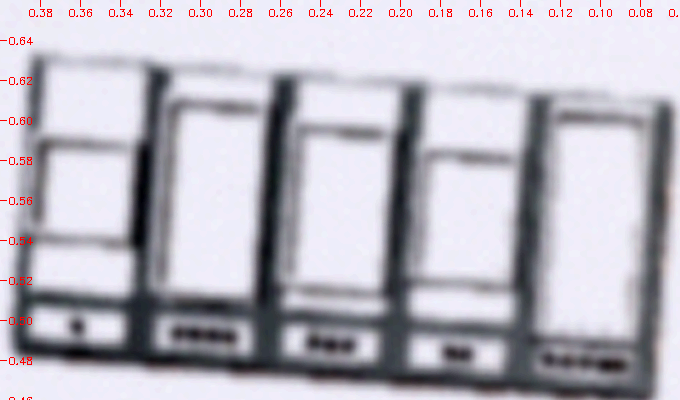

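View pics/plat_top.png

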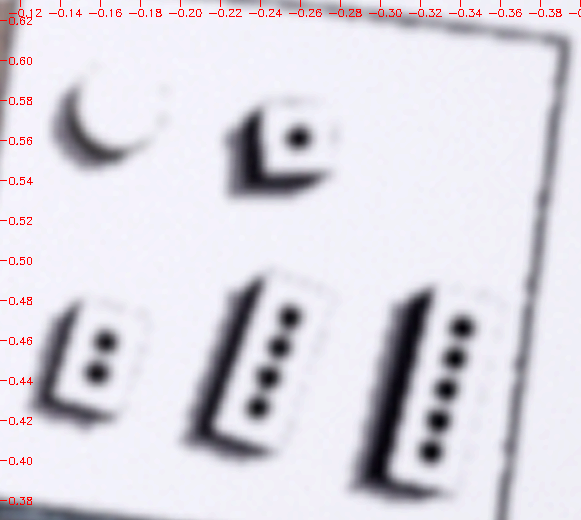

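View pics/rack_side.png

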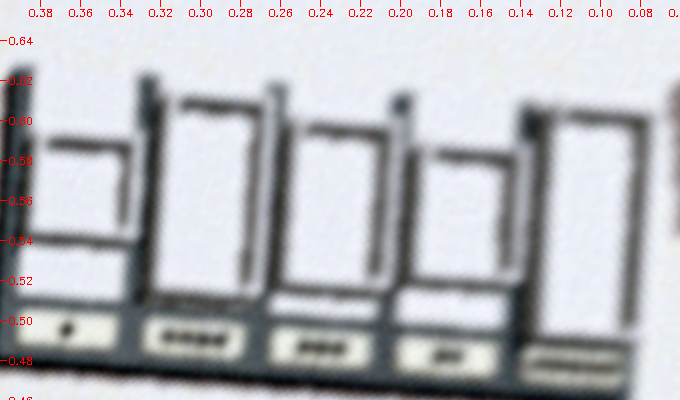

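View pics/plat_side.png

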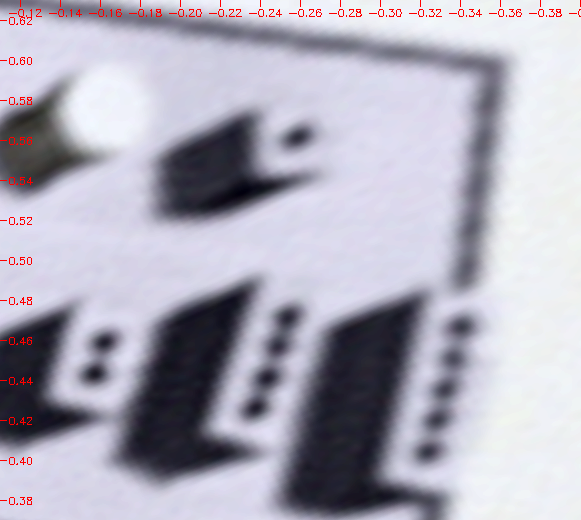

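Run:
```python
from h import *
F=np.load("f1.npz"); d=F["d"]
P=cloud("top",d)
Z=P[...,2]
im=np.clip((np.nan_to_num(Z)-0.0)/0.04,0,1)*255
c=im[155:235,195:325].astype(np.uint8)
cv2.imwrite("pics/rackz.png",cv2.resize(c,(780,480),interpolation=cv2.INTER_NEAREST))
np.set_printoptions(linewidth=250)
print(np.round(Z[195,200:320]*1000).astype(int))
print(np.round(Z[160:230,260]*1000).astype(int))
```

```text
[ 0  0 -1 -1 15 31 26 19 19 20 19 19 20 19 18 20 19 18 19 18 18 31 30 22 15 16 15 31 29 20 18 20 19 21 19 18 18 19 18 20 18 21 20 17 30 28 14 16 16 29 30 21 19 19 19 18 20 18 19 19 19 18 18 21 20 19 31 30 17 16 16 15 30 23 20 21 19 20 20 19 18 19 20
 19 18 19 19 18 31 30 16 14 15 14 30 31 19 20 19 19 19 19 20 19 20 19 19 19 20 19 20 31 19 17 14 11  0  0 -1 -1]
[-1 -1  1 -1  0  1  0  0  1  0  1  0 18 19 18 19 20 18 19 31 28 20 19 20 18 19 19 20 18 20 19 19 19 20 19 19 18 20 20 19 19 16 19 20 18 20 29 30 18 19 21 18 14 16 15 19 19 19 18 17 14 14 15  0  0 -1  0  0  1 -2]
```

View pics/rackz.png

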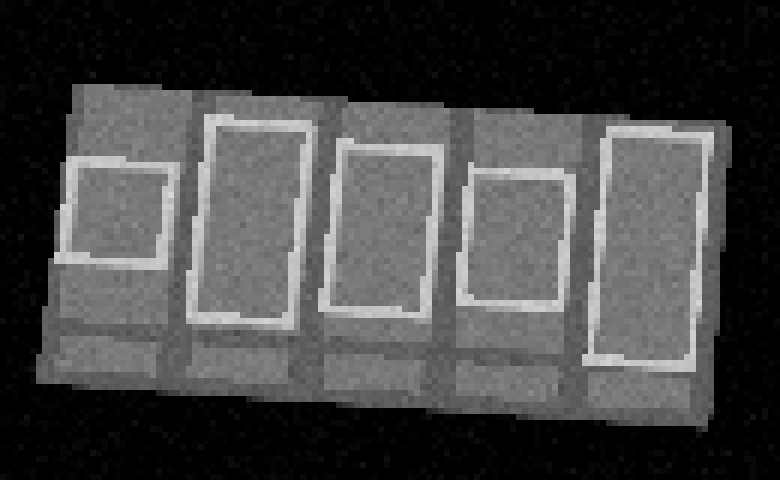

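Run:
```python
from h import *
F=np.load("f1.npz"); d=F["d"]
P=cloud("top",d)
m=(P[...,2]>.025)&(P[...,2]<.04)&(P[...,0]>.44)&(P[...,0]<.68)&(P[...,1]>.05)&(P[...,1]<.42)
k,l,st,c=cv2.connectedComponentsWithStats(m.astype(np.uint8))
C=[]
for j in range(1,k):
    if st[j,4]<25: continue
    q=P[l==j]; r=cv2.minAreaRect((q[:,:2]*1000).astype(np.float32)); print(st[j,4],np.round(r[0],1),np.round(r[1],1),round(r[2],1)); C.append(r[0])
C=np.array(sorted(C,key=lambda a:-a[1])); print(C, np.diff(C,axis=0), np.linalg.norm(C[-1]-C[0])/4)
v=C[0]-C[-1]; print("rack y dir yaw", np.degrees(np.arctan2(v[1],v[0]))-90)
A=np.polyfit(C[:,1],C[:,0],1); print(A,np.polyval(A,C[:,1])-C[:,0])
# stop head: red pixels centroid
p=F["p"].astype(int); r=(p[...,0]>p[...,1]*1.6)&(p[...,0]>p[...,2]*1.5)
r[:, :320]=0; r[:,360:]=0; r[:150]=0; r[200:]=0
ys,xs=np.nonzero(r); print(len(ys),ys.mean(),xs.mean(), at_z("top",(ys.mean(),xs.mean()),.088))
q=P[r]; q=q[q[:,2]>.07]; rr=cv2.minEnclosingCircle((q[:,:2]*1000).astype(np.float32)); print(rr, np.nanmax(q[:,2]))
q2=q[q[:,2]>.092]; print(cv2.minEnclosingCircle((q2[:,:2]*1000).astype(np.float32)))
# box top
b=(abs(P[...,2]-.05)<.004)&(P[...,0]>.5)&(P[...,0]<.7)&(P[...,1]<.06)&(P[...,1]>-.06)
print(cv2.minAreaRect((P[b][:,:2]*1000).astype(np.float32)))
```

```text
184 [561.9 294.8] [ 52.4 100. ] 85.7
178 [548.  103.6] [ 52.  116.1] 85.8
154 [557.4 231.4] [52.4 84.3] 85.8
124 [566.5 358.6] [52.8 52.2] 86.4
132 [552.6 167.4] [52.2 68. ] 85.8
[[566.54309082 358.61636353]
 [561.91619873 294.79702759]
 [557.39978027 231.37879944]
 [552.56359863 167.44654846]
 [548.01477051 103.62268066]] [[ -4.62689209 -63.81933594]
 [ -4.51641846 -63.41822815]
 [ -4.83618164 -63.93225098]
 [ -4.54882812 -63.8238678 ]] 63.916486993178346
rack y dir yaw -4.155915245768782
[7.28178039e-02 5.40454030e+02] [ 0.02459497  0.00430317 -0.09725448  0.08352105 -0.01516472]
152 173.41447368421052 341.17763157894734 [ 0.59781769 -0.00492394  0.088     ]
((597.0258178710938, -4.6298370361328125), 18.953765869140625) 0.09907234871279325
((598.00439453125, -5.1697163581848145), 18.33912467956543)
((600.3638916015625, -4.463531494140625), (79.43477630615234, 79.2752685546875), 3.119994878768921)
```

```bash
cat > go.py <<'E'
import sys
from h import *
# go.py x y z yaw_deg  (mm, deg; use '-' to keep): shift is in present tool axes (do before turning)
o=bot.observe(); p=np.array(o["position"]); M=R.from_euler("xyz",o["tool_rot"])
t=[p[i] if a=='-' else float(a)/1000 for i,a in enumerate(sys.argv[1:4])]
d=M.as_matrix().T@(np.array(t)-p)*1000
yaw=M.as_euler("xyz")[2]
print("t",round(o["clock"],1),"pos",np.round(p*1000,1),"rpy",np.round(np.degrees(o["tool_rot"]),1),"F",np.round(o["force"],1),"w",round(o["grip_width"]*1000,1),"q7",round(o["qpos"][6],2))
print("shift",np.round(d,1),"len",round(np.linalg.norm(d),1))
if len(sys.argv)>4 and sys.argv[4]!='-':
    T=R.from_euler("xyz",[np.pi,0,np.radians(float(sys.argv[4]))])
    print("turn",np.round((M.inv()*T).as_rotvec(),4), "shift after turn",np.round(T.as_matrix().T@(np.array(t)-p)*1000,1))
E
python3 go.py 599.5 -4.5 150 165
```

```text
t 2.2 pos [ 251.9 -572.   231.3] rpy [180.    0.   23.8] F [ 0.6 -0.5  0.2] w 85.3 q7 -0.11
shift [ 546.9 -379.3   81.3] len 670.5
turn [-0.     0.    -2.465] shift after turn [-188.9  638.1   81.3]
```

```bash
python3 -m inch '[{"dx":27,"dy":-19,"hand":1},{"dx":27,"dy":-19,"hand":1},{"dx":27,"dy":-19,"hand":1},{"dx":27,"dy":-19,"hand":1},{"dx":27,"dy":-19,"hand":1},{"dx":27,"dy":-19,"hand":1},{"dx":27,"dy":-19,"hand":1},{"dx":27,"dy":-19,"hand":1},{"dx":27,"dy":-19,"hand":1},{"dx":27,"dy":-19,"hand":1}]' 40
python3 -m inch '[{"dx":27,"dy":-19,"hand":1},{"dx":27,"dy":-19,"hand":1},{"dx":27,"dy":-19,"hand":1},{"dx":27,"dy":-19,"hand":1},{"dx":27,"dy":-19,"hand":1},{"dx":27,"dy":-19,"hand":1},{"dx":27,"dy":-19,"hand":1},{"dx":27,"dy":-19,"hand":1},{"dx":27,"dy":-19,"hand":1},{"dx":27,"dy":-19,"hand":1}]'
python3 go.py 599.5 -4.5 150 165
```

```text
t 2.2 pos [ 251.9 -572.   231.3] rpy [180.    0.   23.8] F [ 0.6 -0.5  0.2] w 85.3 q7 -0.11
shift [ 546.9 -379.3   81.3] len 670.5
turn [-0.     0.    -2.465] shift after turn [-188.9  638.1   81.3]schema error: expected keys dx, dy, dz, rx, ry, rz, hand
schema error: expected keys dx, dy, dz, rx, ry, rz, hand
```

```bash
python3 -m inch '[{"dx":36,"dy":-25,"dz":0,"rx":0,"ry":0,"rz":0,"hand":1},{"dx":36,"dy":-25,"dz":0,"rx":0,"ry":0,"rz":0,"hand":1},{"dx":36,"dy":-25,"dz":0,"rx":0,"ry":0,"rz":0,"hand":1},{"dx":36,"dy":-25,"dz":0,"rx":0,"ry":0,"rz":0,"hand":1},{"dx":36,"dy":-25,"dz":0,"rx":0,"ry":0,"rz":0,"hand":1},{"dx":36,"dy":-25,"dz":0,"rx":0,"ry":0,"rz":0,"hand":1},{"dx":36,"dy":-25,"dz":0,"rx":0,"ry":0,"rz":0,"hand":1},{"dx":36,"dy":-25,"dz":0,"rx":0,"ry":0,"rz":0,"hand":1}]' 40
python3 go.py 599.5 -4.5 150 165
```

```text
clock: 3.0
position: [0.4355, -0.2713, 0.2315]
tool_rot: [3.141, -0.0, 0.415]
force: [0.9, -0.8, -0.5]
grip_width: 0.0
t 3.0 pos [ 435.5 -271.3  231.5] rpy [180.   -0.   23.8] F [ 0.9 -0.8 -0.5] w 0.0 q7 -0.77
shift [ 257.5 -178.2   81.5] len 323.6
turn [ 5.0000e-04  4.0000e-04 -2.4651e+00] shift after turn [-89.3 300.2  81.5]
```

```bash
python3 -m inch '[{"dx":32,"dy":-22,"dz":0,"rx":0,"ry":0,"rz":0,"hand":1},{"dx":32,"dy":-22,"dz":0,"rx":0,"ry":0,"rz":0,"hand":1},{"dx":32,"dy":-22,"dz":0,"rx":0,"ry":0,"rz":0,"hand":1},{"dx":32,"dy":-22,"dz":0,"rx":0,"ry":0,"rz":0,"hand":1},{"dx":32,"dy":-22,"dz":0,"rx":0,"ry":0,"rz":0,"hand":1},{"dx":32,"dy":-22,"dz":0,"rx":0,"ry":0,"rz":0,"hand":1},{"dx":32,"dy":-22,"dz":0,"rx":0,"ry":0,"rz":0,"hand":1},{"dx":32,"dy":-22,"dz":0,"rx":0,"ry":0,"rz":0,"hand":1},{"dx":0,"dy":0,"dz":0,"rx":0,"ry":0,"rz":0,"hand":1}]'
python3 go.py 599.5 -4.5 110 165
```

```text
clock: 3.9
position: [0.5999, -0.0031, 0.231]
tool_rot: [-3.14, -0.002, 0.421]
force: [-1.0, -0.1, -1.0]
grip_width: 0.0001
t 3.9 pos [599.9  -3.1 231. ] rpy [-1.799e+02 -1.000e-01  2.410e+01] F [-1.  -0.1 -1. ] w 0.1 q7 -1.34
shift [ -1.1   1.4 121. ] len 121.0
turn [ 1.1000e-03 -3.2000e-03 -2.4591e+00] shift after turn [ -0.   -1.5 121. ]
```

```bash
python3 -m inch '[{"dx":-1,"dy":1.5,"dz":31,"rx":0,"ry":0,"rz":0,"hand":1},{"dx":0,"dy":0,"dz":30,"rx":0,"ry":0,"rz":0,"hand":1},{"dx":0,"dy":0,"dz":30,"rx":0,"ry":0,"rz":0,"hand":1},{"dx":0,"dy":0,"dz":30,"rx":0,"ry":0,"rz":0,"hand":1},{"dx":0,"dy":0,"dz":8,"rx":0,"ry":0,"rz":0,"hand":1},{"dx":0,"dy":0,"dz":3,"rx":0,"ry":0,"rz":0,"hand":1},{"dx":0,"dy":0,"dz":0,"rx":0,"ry":0,"rz":0,"hand":1}]'
python3 go.py 599.5 -4.5 88 -
```

```text
clock: 4.6
position: [0.5984, -0.0105, 0.1002]
tool_rot: [3.141, -0.001, 0.415]
force: [0.9, 0.5, 1.4]
grip_width: -0.0002
t 4.6 pos [598.4 -10.5 100.2] rpy [180.   -0.   23.8] F [0.9 0.5 1.4] w -0.2 q7 -1.38
shift [ 3.5 -5.  12.2] len 13.6
```

```bash
python3 -m inch '[{"dx":3.5,"dy":-5,"dz":0,"rx":0,"ry":0,"rz":0,"hand":1},{"dx":0,"dy":0,"dz":0,"rx":0,"ry":0,"rz":0,"hand":1},{"dx":0,"dy":0,"dz":0,"rx":0,"ry":0,"rz":0,"hand":1}]'
python3 go.py 599.5 -4.5 88 -
```

```text
clock: 4.9
position: [0.5995, -0.0041, 0.1]
tool_rot: [3.141, -0.001, 0.415]
force: [-0.2, 0.2, -0.2]
grip_width: 0.0002
t 4.9 pos [599.5  -4.1 100. ] rpy [ 1.80e+02 -1.00e-01  2.38e+01] F [-0.2  0.2 -0.2] w 0.2 q7 -1.39
shift [-0.1  0.3 12. ] len 12.0
```

```bash
python3 -m inch '[{"dx":0,"dy":0,"dz":3,"rx":0,"ry":0,"rz":0,"hand":1},{"dx":0,"dy":0,"dz":3,"rx":0,"ry":0,"rz":0,"hand":1},{"dx":0,"dy":0,"dz":3,"rx":0,"ry":0,"rz":0,"hand":1},{"dx":0,"dy":0,"dz":1,"rx":0,"ry":0,"rz":0,"hand":1},{"dx":0,"dy":0,"dz":1,"rx":0,"ry":0,"rz":0,"hand":1},{"dx":0,"dy":0,"dz":0,"rx":0,"ry":0,"rz":0,"hand":1}]'
python3 go.py - - 88 -
```

```text
clock: 5.5
position: [0.5995, -0.0045, 0.0887]
tool_rot: [3.141, -0.001, 0.415]
force: [-0.0, -0.4, 9.6]
grip_width: -0.0001
t 5.5 pos [599.5  -4.5  88.7] rpy [180.   -0.   23.8] F [-0.  -0.4  9.6] w -0.1 q7 -1.39
shift [-0.  -0.   0.7] len 0.7
```

```bash
python3 -m inch '[{"dx":0,"dy":0,"dz":0.5,"rx":0,"ry":0,"rz":0,"hand":1},{"dx":0,"dy":0,"dz":0,"rx":0,"ry":0,"rz":0,"hand":1},{"dx":0,"dy":0,"dz":0,"rx":0,"ry":0,"rz":0,"hand":1},{"dx":0,"dy":0,"dz":0,"rx":0,"ry":0,"rz":0,"hand":1}]'
python3 -m inch '[{"dx":0,"dy":0,"dz":-5,"rx":0,"ry":0,"rz":0,"hand":1},{"dx":0,"dy":0,"dz":-10,"rx":0,"ry":0,"rz":0,"hand":1},{"dx":0,"dy":0,"dz":-30,"rx":0,"ry":0,"rz":0,"hand":1},{"dx":0,"dy":0,"dz":-40,"rx":0,"ry":0,"rz":0,"hand":1},{"dx":0,"dy":0,"dz":-40,"rx":0,"ry":0,"rz":0,"hand":0.5},{"dx":0,"dy":0,"dz":-20,"rx":0,"ry":0,"rz":0,"hand":0},{"dx":0,"dy":0,"dz":0,"rx":0,"ry":0,"rz":0,"hand":-0.5}]'
python3 go.py 452.2 -159.6 180 163.4
```

```text
clock: 5.9
position: [0.5995, -0.0045, 0.0886]
tool_rot: [3.141, -0.001, 0.415]
force: [-0.9, 0.3, 15.1]
grip_width: -0.0001
clock: 6.6
position: [0.6, -0.0045, 0.2362]
tool_rot: [3.14, -0.004, 0.415]
force: [-0.0, -0.6, -0.2]
grip_width: 0.043
t 6.6 pos [600.   -4.5 236.2] rpy [179.9  -0.2  23.8] F [-0.  -0.6 -0.2] w 43.0 q7 -1.35
shift [-198.    82.4   55.5] len 221.5
turn [ 5.5000e-03  2.0000e-04 -2.4373e+00] shift after turn [  97.4 -190.9   56.2]
```

```bash
python3 -m inch '[{"dx":0,"dy":0,"dz":0,"rx":0,"ry":0,"rz":-0.145,"hand":-0.5},{"dx":0,"dy":0,"dz":0,"rx":0,"ry":0,"rz":-0.145,"hand":-0.5},{"dx":0,"dy":0,"dz":0,"rx":0,"ry":0,"rz":-0.145,"hand":-0.5},{"dx":0,"dy":0,"dz":0,"rx":0,"ry":0,"rz":-0.145,"hand":-0.5},{"dx":0,"dy":0,"dz":0,"rx":0,"ry":0,"rz":-0.145,"hand":-0.5},{"dx":0,"dy":0,"dz":0,"rx":0,"ry":0,"rz":-0.145,"hand":-0.5},{"dx":0,"dy":0,"dz":0,"rx":0,"ry":0,"rz":-0.145,"hand":-0.5},{"dx":0,"dy":0,"dz":0,"rx":0,"ry":0,"rz":-0.145,"hand":-0.5},{"dx":0,"dy":0,"dz":0,"rx":0,"ry":0,"rz":-0.145,"hand":-0.5},{"dx":0,"dy":0,"dz":0,"rx":0,"ry":0,"rz":-0.145,"hand":-0.5}]'
python3 -m inch '[{"dx":0,"dy":0,"dz":0,"rx":0,"ry":0,"rz":-0.145,"hand":-0.5},{"dx":0,"dy":0,"dz":0,"rx":0,"ry":0,"rz":-0.145,"hand":-0.5},{"dx":0,"dy":0,"dz":0,"rx":0,"ry":0,"rz":-0.145,"hand":-0.5},{"dx":0,"dy":0,"dz":0,"rx":0,"ry":0,"rz":-0.145,"hand":-0.5},{"dx":0,"dy":0,"dz":0,"rx":0,"ry":0,"rz":-0.145,"hand":-0.5},{"dx":0,"dy":0,"dz":0,"rx":0,"ry":0,"rz":-0.145,"hand":-0.5},{"dx":0,"dy":0,"dz":0,"rx":0,"ry":0,"rz":-0.117,"hand":-0.5},{"dx":0,"dy":0,"dz":0,"rx":0,"ry":0,"rz":0,"hand":-0.5}]'
python3 go.py 452.2 -159.6 180 163.4
```

```text
clock: 7.6
position: [0.5985, -0.0046, 0.2322]
tool_rot: [-3.14, -0.0, 1.871]
force: [-0.2, 0.7, -0.2]
grip_width: 0.0639
clock: 8.4
position: [0.5986, -0.0047, 0.2321]
tool_rot: [-3.141, -0.002, 2.854]
force: [0.7, 0.1, -0.3]
grip_width: 0.0638
t 8.4 pos [598.6  -4.7 232.1] rpy [-1.800e+02 -1.000e-01  1.635e+02] F [ 0.7  0.1 -0.3] w 63.8 q7 0.81
shift [  96.3 -190.1   52.3] len 219.4
turn [-0.0002 -0.0016  0.002 ] shift after turn [  96.  -190.3   52.1]
```

```bash
python3 -m inch '[{"dx":16,"dy":-31.7,"dz":5,"rx":0,"ry":0,"rz":0,"hand":-0.5},{"dx":16,"dy":-31.7,"dz":5,"rx":0,"ry":0,"rz":0,"hand":-0.5},{"dx":16,"dy":-31.7,"dz":10,"rx":0,"ry":0,"rz":0,"hand":-0.5},{"dx":16,"dy":-31.7,"dz":10,"rx":0,"ry":0,"rz":0,"hand":-0.5},{"dx":16,"dy":-31.7,"dz":10,"rx":0,"ry":0,"rz":0,"hand":-0.5},{"dx":16,"dy":-31.7,"dz":12,"rx":0,"ry":0,"rz":0,"hand":-0.5},{"dx":0,"dy":0,"dz":0,"rx":0,"ry":0,"rz":0,"hand":-0.5},{"dx":0,"dy":0,"dz":0,"rx":0,"ry":0,"rz":0,"hand":-0.5}]'
python3 - <<'E'
from h import *
p,d=avg("top",2);cv2.imwrite("pics/a1.png",p[:,:,::-1])
P=cloud("top",d)
m=(P[...,2]>.084)&(P[...,2]<.095)&(P[...,0]>.38)&(P[...,0]<.64)&(P[...,1]<-.1)&(P[...,1]>-.4)
k,l,st,c=cv2.connectedComponentsWithStats(m.astype(np.uint8))
for j in range(1,k):
    if st[j,4]<30: continue
    q=P[l==j]; r=cv2.minAreaRect((q[:,:2]*1000).astype(np.float32)); print(st[j,4],np.round(r[0],1),np.round(r[1],1),round(r[2],1))
E
python3 go.py 452.2 -159.6 66 163.4
```

```text
clock: 9.2
position: [0.4523, -0.1597, 0.1807]
tool_rot: [-3.142, -0.001, 2.847]
force: [0.7, 0.2, 0.9]
grip_width: 0.0639
38 [ 590.1 -169.6] [25.  25.9] 43.7
204 [ 446.2 -158.1] [36.1 39.4] 73.7
t 9.3 pos [ 453.3 -158.6  181. ] rpy [180.    0.  163.3] F [-0.2  0.6 -0.6] w 63.9 q7 1.08
shift [  0.8  -1.3 115. ] len 115.0
turn [ 0.0004  0.0005 -0.0012] shift after turn [  0.8  -1.2 115. ]h.py:20: RuntimeWarning: All-NaN slice encountered
  return np.mean(ps,0).astype(np.uint8), np.nanmedian(ds,0)
```

View pics/a1.png

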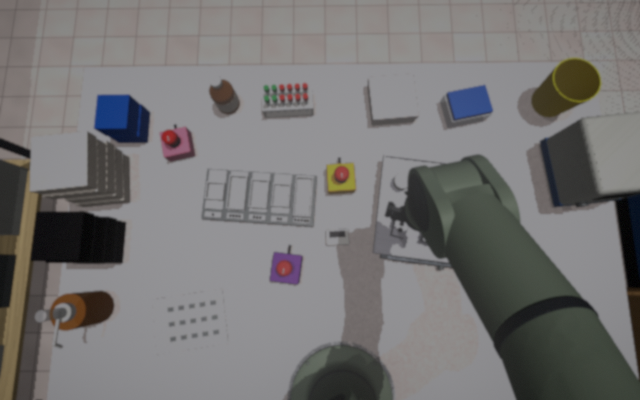

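```bash
python3 -m inch '[{"dx":0.5,"dy":-0.5,"dz":35,"rx":0,"ry":0,"rz":0,"hand":-0.5},{"dx":0,"dy":0,"dz":35,"rx":0,"ry":0,"rz":0,"hand":-0.5},{"dx":0,"dy":0,"dz":30,"rx":0,"ry":0,"rz":0,"hand":-0.5},{"dx":0,"dy":0,"dz":10,"rx":0,"ry":0,"rz":0,"hand":-0.5},{"dx":0,"dy":0,"dz":5,"rx":0,"ry":0,"rz":0,"hand":-0.5},{"dx":0,"dy":0,"dz":0,"rx":0,"ry":0,"rz":0,"hand":-0.5},{"dx":0,"dy":0,"dz":0,"rx":0,"ry":0,"rz":0,"hand":-0.5}]'
python3 go.py 452.2 -159.6 66 163.4
```

```text
clock: 10.0
position: [0.4529, -0.1597, 0.0669]
tool_rot: [-3.141, 0.002, 2.852]
force: [-0.3, -0.2, -0.2]
grip_width: 0.064
t 10.0 pos [ 452.9 -159.7   66.9] rpy [-1.800e+02  1.000e-01  1.634e+02] F [-0.3 -0.2 -0.2] w 64.0 q7 0.89
shift [ 0.7 -0.1  0.9] len 1.1
turn [-0.0001  0.0016 -0.0003] shift after turn [ 0.7 -0.1  0.9]
```

```bash
python3 -m inch '[{"dx":0.5,"dy":0,"dz":0.5,"rx":0,"ry":0,"rz":0,"hand":0},{"dx":0,"dy":0,"dz":0,"rx":0,"ry":0,"rz":0,"hand":0.3},{"dx":0,"dy":0,"dz":0,"rx":0,"ry":0,"rz":0,"hand":0.5},{"dx":0,"dy":0,"dz":0,"rx":0,"ry":0,"rz":0,"hand":1},{"dx":0,"dy":0,"dz":0,"rx":0,"ry":0,"rz":0,"hand":1},{"dx":0,"dy":0,"dz":0,"rx":0,"ry":0,"rz":0,"hand":1}]' 40
python3 -m inch '[{"dx":0,"dy":0,"dz":-5,"rx":0,"ry":0,"rz":0,"hand":1},{"dx":0,"dy":0,"dz":-20,"rx":0,"ry":0,"rz":0,"hand":1},{"dx":0,"dy":0,"dz":-35,"rx":0,"ry":0,"rz":0,"hand":1},{"dx":0,"dy":0,"dz":-40,"rx":0,"ry":0,"rz":0,"hand":1},{"dx":0,"dy":0,"dz":-20,"rx":0,"ry":0,"rz":0,"hand":1},{"dx":0,"dy":0,"dz":0,"rx":0,"ry":0,"rz":0,"hand":1}]'
python3 go.py 552.6 167.4 187 175.84
```

```text
clock: 10.6
position: [0.4519, -0.1598, 0.0661]
tool_rot: [-3.141, 0.001, 2.851]
force: [-2.3, -1.7, 10.4]
grip_width: 0.0353
clock: 11.2
position: [0.4527, -0.1599, 0.188]
tool_rot: [-3.141, 0.004, 2.851]
force: [0.3, 0.8, -1.7]
grip_width: 0.0351
t 11.2 pos [ 452.7 -159.9  188. ] rpy [-180.     0.2  163.4] F [ 0.3  0.8 -1.7] w 35.1 q7 1.09
shift [ -1.9 342.2   0.8] len 342.2
turn [-0.0012  0.0041 -0.2179] shift after turn [-75.9 333.7   1. ]
```

```bash
python3 -m inch '[{"dx":0,"dy":38,"dz":0,"rx":0,"ry":0,"rz":0,"hand":1},{"dx":0,"dy":38,"dz":0,"rx":0,"ry":0,"rz":0,"hand":1},{"dx":0,"dy":38,"dz":0,"rx":0,"ry":0,"rz":0,"hand":1},{"dx":0,"dy":38,"dz":0,"rx":0,"ry":0,"rz":0,"hand":1},{"dx":0,"dy":38,"dz":0,"rx":0,"ry":0,"rz":0,"hand":1},{"dx":0,"dy":38,"dz":0,"rx":0,"ry":0,"rz":0,"hand":1},{"dx":0,"dy":38,"dz":0,"rx":0,"ry":0,"rz":0,"hand":1},{"dx":0,"dy":38,"dz":0,"rx":0,"ry":0,"rz":0,"hand":1},{"dx":0,"dy":38,"dz":0,"rx":0,"ry":0,"rz":0,"hand":1}]'
python3 -m inch '[{"dx":-2,"dy":0,"dz":0,"rx":0,"ry":0,"rz":-0.11,"hand":1},{"dx":0,"dy":0,"dz":0,"rx":0,"ry":0,"rz":-0.108,"hand":1},{"dx":0,"dy":0,"dz":0,"rx":0,"ry":0,"rz":0,"hand":1},{"dx":0,"dy":0,"dz":0,"rx":0,"ry":0,"rz":0,"hand":1}]'
python3 go.py 552.6 167.4 80 175.84
```

```text
clock: 12.1
position: [0.5492, 0.1695, 0.1842]
tool_rot: [-3.141, -0.001, 2.852]
force: [-0.7, -0.7, -0.6]
grip_width: 0.0352
clock: 12.5
position: [0.551, 0.1673, 0.1846]
tool_rot: [-3.141, -0.001, 3.066]
force: [0.5, 0.1, -1.0]
grip_width: 0.0354
t 12.5 pos [551.  167.3 184.6] rpy [-1.800e+02 -1.000e-01  1.757e+02] F [ 0.5  0.1 -1. ] w 35.4 q7 0.64
shift [ -1.7   0.2 104.6] len 104.6
turn [-0.0002 -0.001  -0.0028] shift after turn [ -1.6   0.2 104.6]
```

```bash
python3 -m inch '[{"dx":-1.5,"dy":0,"dz":40,"rx":0,"ry":0,"rz":0,"hand":1},{"dx":0,"dy":0,"dz":40,"rx":0,"ry":0,"rz":0,"hand":1},{"dx":0,"dy":0,"dz":30,"rx":0,"ry":0,"rz":0,"hand":1},{"dx":0,"dy":0,"dz":13,"rx":0,"ry":0,"rz":0,"hand":1},{"dx":0,"dy":0,"dz":0,"rx":0,"ry":0,"rz":0,"hand":1},{"dx":0,"dy":0,"dz":0,"rx":0,"ry":0,"rz":0,"hand":1}]'
python3 go.py 552.6 167.4 36 175.84
```

```text
clock: 13.1
position: [0.5533, 0.1679, 0.0635]
tool_rot: [3.141, 0.001, 3.069]
force: [-0.2, 0.6, -1.0]
grip_width: 0.0355
t 13.1 pos [553.3 167.9  63.5] rpy [1.800e+02 1.000e-01 1.758e+02] F [-0.2  0.6 -1. ] w 35.5 q7 0.52
shift [ 0.7 -0.6 27.5] len 27.5
turn [ 0.0006  0.001  -0.0001] shift after turn [ 0.7 -0.6 27.5]
```

```bash
python3 -m inch '[{"dx":0.5,"dy":-0.5,"dz":8,"rx":0,"ry":0,"rz":0,"hand":1},{"dx":0,"dy":0,"dz":7,"rx":0,"ry":0,"rz":0,"hand":1},{"dx":0,"dy":0,"dz":5,"rx":0,"ry":0,"rz":0,"hand":1},{"dx":0,"dy":0,"dz":4,"rx":0,"ry":0,"rz":0,"hand":1},{"dx":0,"dy":0,"dz":2,"rx":0,"ry":0,"rz":0,"hand":1},{"dx":0,"dy":0,"dz":0,"rx":0,"ry":0,"rz":0,"hand":1}]'
python3 go.py 552.6 167.4 36 175.84
```

```text
clock: 13.7
position: [0.5521, 0.1671, 0.036]
tool_rot: [-3.141, -0.0, 3.07]
force: [-0.3, -0.2, -1.7]
grip_width: 0.0356
t 13.7 pos [552.1 167.1  36. ] rpy [-180.    -0.   175.9] F [-0.3 -0.2 -1.7] w 35.6 q7 0.49
shift [-0.5  0.3  0. ] len 0.6
turn [-0.0001 -0.0004  0.0008] shift after turn [-0.5  0.3  0. ]
```

```bash
python3 -m inch '[{"dx":0,"dy":0,"dz":1,"rx":0,"ry":0,"rz":0,"hand":1},{"dx":0,"dy":0,"dz":0,"rx":0,"ry":0,"rz":0,"hand":0.1},{"dx":0,"dy":0,"dz":0,"rx":0,"ry":0,"rz":0,"hand":0},{"dx":0,"dy":0,"dz":0,"rx":0,"ry":0,"rz":0,"hand":-0.2},{"dx":0,"dy":0,"dz":0,"rx":0,"ry":0,"rz":0,"hand":-0.2},{"dx":0,"dy":0,"dz":-10,"rx":0,"ry":0,"rz":0,"hand":-0.2},{"dx":0,"dy":0,"dz":-40,"rx":0,"ry":0,"rz":0,"hand":-0.2},{"dx":0,"dy":0,"dz":-50,"rx":0,"ry":0,"rz":0,"hand":-0.2},{"dx":0,"dy":0,"dz":-40,"rx":0,"ry":0,"rz":0,"hand":-0.5},{"dx":0,"dy":0,"dz":0,"rx":0,"ry":0,"rz":0,"hand":-0.5}]'
cat > look.py <<'E'
from h import *
import sys,warnings; warnings.simplefilter("ignore")
tag=sys.argv[1]
for n in ("top","side"):
    p,d=avg(n,3); cv2.imwrite(f"pics/{tag}_{n}.png",p[:,:,::-1])
    P=cloud(n,d)
    for nm,z,x0,x1,y0,y1 in (("plat",.09,.37,.64,-.4,-.1),("rack",.059,.45,.68,.05,.42)):
        m=(abs(P[...,2]-z)<.006)&(P[...,0]>x0)&(P[...,0]<x1)&(P[...,1]>y0)&(P[...,1]<y1)
        k,l,st,c=cv2.connectedComponentsWithStats(m.astype(np.uint8))
        for j in range(1,k):
            if st[j,4]<30: continue
            q=P[l==j]; r=cv2.minAreaRect((q[:,:2]*1000).astype(np.float32)); print(n,nm,st[j,4],np.round(r[0],1),np.round(r[1],1),round(r[2],1),"z",round(float(np.median(q[:,2]))*1000,1))
E
python3 look.py b2; python3 go.py 449 -246 180 161
```

```text
clock: 14.7
position: [0.5541, 0.1683, 0.1811]
tool_rot: [3.139, 0.007, 3.07]
force: [1.4, -0.5, -1.4]
grip_width: 0.064
top plat 77 [ 578.9 -175.9] [32.5 39.8] 87.6 z 84.6
top plat 178 [ 523.6 -221.6] [35.9 35.5] 0.8 z 90.1
top plat 117 [ 476.6 -255.4] [35.5 26.9] 69.8 z 89.9
side plat 221 [ 434.1 -332.4] [ 38.8 100.1] 74.7 z 90.9
side plat 88 [ 521.7 -221.9] [35.8 36.5] 0.4 z 90.8
side plat 202 [ 448.4 -246.1] [36.9 84.5] 71.1 z 90.9
side plat 69 [ 578.5 -171.8] [37.8 42.3] 59.8 z 85.1
side rack 204 [550.9 168.1] [36.5 52.2] 87.4 z 59.9
t 15.0 pos [551.8 167.  174.5] rpy [-1.800e+02 -1.000e-01  1.759e+02] F [0.3 0.6 0.3] w 64.2 q7 0.63
shift [  73.  -419.3   -5.2] len 425.6
turn [-0.0006 -0.0014  0.26  ] shift after turn [ -37.3 -423.9   -5.5]
```

View pics/b2_side.png

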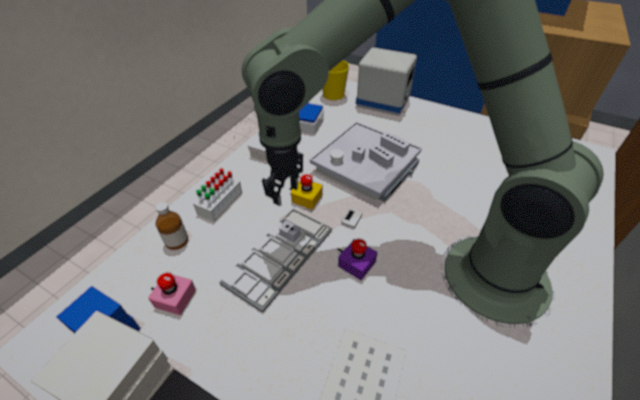

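Block 2 is seated: its top is at z≈59 mm, and it is centred within 2 mm of its slot. The side view (block at 290,230) confirms it. Block 1 has been knocked to (523, -222), so I'll take it next.

```bash
python3 go.py 523.3 -221.7 175 180.8; python3 -m inch '[{"dx":2,"dy":-39,"dz":0,"rx":0,"ry":0,"rz":0,"hand":-0.5},{"dx":0,"dy":-39,"dz":0,"rx":0,"ry":0,"rz":0,"hand":-0.5},{"dx":0,"dy":-39,"dz":0,"rx":0,"ry":0,"rz":0,"hand":-0.5},{"dx":0,"dy":-39,"dz":0,"rx":0,"ry":0,"rz":0,"hand":-0.5},{"dx":0,"dy":-39,"dz":0,"rx":0,"ry":0,"rz":0,"hand":-0.5},{"dx":0,"dy":-39,"dz":0,"rx":0,"ry":0,"rz":0,"hand":-0.5},{"dx":0,"dy":-39,"dz":0,"rx":0,"ry":0,"rz":0,"hand":-0.5},{"dx":0,"dy":-39,"dz":0,"rx":0,"ry":0,"rz":0,"hand":-0.5},{"dx":0,"dy":-39,"dz":0,"rx":0,"ry":0,"rz":0,"hand":-0.5},{"dx":0,"dy":-37,"dz":0,"rx":0,"ry":0,"rz":-0.085,"hand":-0.5}]'
python3 -m inch '[{"dx":0,"dy":0,"dz":0,"rx":0,"ry":0,"rz":0,"hand":-0.5},{"dx":0,"dy":0,"dz":0,"rx":0,"ry":0,"rz":0,"hand":-0.5}]'
python3 go.py 523.3 -221.7 66 180.8
```

```text
t 15.0 pos [551.8 167.  174.5] rpy [-1.800e+02 -1.000e-01  1.759e+02] F [0.3 0.6 0.3] w 64.2 q7 0.63
shift [   0.6 -389.7   -0.4] len 389.7
turn [-0.0003 -0.0015 -0.0856] shift after turn [  33.9 -388.2   -0.5]
clock: 16.0
position: [0.5218, -0.2213, 0.1746]
tool_rot: [3.141, -0.001, -3.128]
force: [0.2, 0.2, 1.1]
grip_width: 0.0641
clock: 16.2
position: [0.5219, -0.22, 0.1744]
tool_rot: [3.14, -0.001, -3.13]
force: [0.9, 1.0, 0.2]
grip_width: 0.064
t 16.2 pos [ 521.9 -220.   174.4] rpy [ 1.799e+02 -1.000e-01 -1.794e+02] F [0.9 1.  0.2] w 64.0 q7 1.4
shift [ -1.5  -1.8 108.4] len 108.5
turn [ 0.0013 -0.0011 -0.0026] shift after turn [ -1.4  -1.7 108.4]
```

```bash
python3 -m inch '[{"dx":-1.5,"dy":-1.5,"dz":35,"rx":0,"ry":0,"rz":0,"hand":-0.5},{"dx":0,"dy":0,"dz":35,"rx":0,"ry":0,"rz":0,"hand":-0.5},{"dx":0,"dy":0,"dz":25,"rx":0,"ry":0,"rz":0,"hand":-0.5},{"dx":0,"dy":0,"dz":9,"rx":0,"ry":0,"rz":0,"hand":-0.5},{"dx":0,"dy":0,"dz":4,"rx":0,"ry":0,"rz":0,"hand":-0.5},{"dx":0,"dy":0,"dz":0,"rx":0,"ry":0,"rz":0,"hand":-0.5},{"dx":0,"dy":0,"dz":0,"rx":0,"ry":0,"rz":0,"hand":-0.5}]'
python3 go.py 523.3 -221.7 66 180.8
```

```text
clock: 16.9
position: [0.5246, -0.2212, 0.0684]
tool_rot: [-3.141, 0.001, -3.128]
force: [-0.3, -0.0, -0.6]
grip_width: 0.0637
t 16.9 pos [ 524.6 -221.2   68.4] rpy [-1.800e+02  1.000e-01 -1.792e+02] F [-0.3 -0.  -0.6] w 63.7 q7 1.29
shift [ 1.3 -0.5  2.4] len 2.8
turn [-0.0006  0.0013 -0.0007] shift after turn [ 1.3 -0.5  2.4]
```

```bash
python3 -m inch '[{"dx":1,"dy":-0.5,"dz":2,"rx":0,"ry":0,"rz":0,"hand":-0.5},{"dx":0,"dy":0,"dz":0,"rx":0,"ry":0,"rz":0,"hand":0},{"dx":0,"dy":0,"dz":0,"rx":0,"ry":0,"rz":0,"hand":0.3},{"dx":0,"dy":0,"dz":0,"rx":0,"ry":0,"rz":0,"hand":0.5},{"dx":0,"dy":0,"dz":0,"rx":0,"ry":0,"rz":0,"hand":1},{"dx":0,"dy":0,"dz":0,"rx":0,"ry":0,"rz":0,"hand":1},{"dx":0,"dy":0,"dz":0,"rx":0,"ry":0,"rz":0,"hand":1}]' 40
python3 -m inch '[{"dx":0,"dy":0,"dz":-5,"rx":0,"ry":0,"rz":0,"hand":1},{"dx":0,"dy":0,"dz":-20,"rx":0,"ry":0,"rz":0,"hand":1},{"dx":0,"dy":0,"dz":-35,"rx":0,"ry":0,"rz":0,"hand":1},{"dx":0,"dy":0,"dz":-40,"rx":0,"ry":0,"rz":0,"hand":1},{"dx":0,"dy":0,"dz":-20,"rx":0,"ry":0,"rz":0,"hand":1},{"dx":0,"dy":0,"dz":0,"rx":0,"ry":0,"rz":0,"hand":1}]'
python3 go.py 566.5 358.6 187 175.84
```

```text
clock: 17.6
position: [0.523, -0.2219, 0.0657]
tool_rot: [-3.141, 0.0, -3.129]
force: [-2.0, -0.6, 6.6]
grip_width: 0.0355
clock: 18.2
position: [0.5241, -0.222, 0.1884]
tool_rot: [-3.14, 0.004, -3.129]
force: [0.3, -0.9, -2.0]
grip_width: 0.0352
t 18.2 pos [ 524.1 -222.   188.4] rpy [-179.9    0.2 -179.3] F [ 0.3 -0.9 -2. ] w 35.2 q7 1.41
shift [-4.99e+01  5.80e+02  5.00e-01] len 582.2
turn [-0.0017  0.0039  0.0855] shift after turn [-2.000e-01  5.821e+02  1.400e+00]
```

```bash
python3 -m inch '[{"dx":0,"dy":41,"dz":0,"rx":0,"ry":0,"rz":0.085,"hand":1},{"dx":0,"dy":41,"dz":0,"rx":0,"ry":0,"rz":0,"hand":1},{"dx":0,"dy":41,"dz":0,"rx":0,"ry":0,"rz":0,"hand":1},{"dx":0,"dy":41,"dz":0,"rx":0,"ry":0,"rz":0,"hand":1},{"dx":0,"dy":41,"dz":0,"rx":0,"ry":0,"rz":0,"hand":1},{"dx":0,"dy":41,"dz":0,"rx":0,"ry":0,"rz":0,"hand":1},{"dx":0,"dy":41,"dz":0,"rx":0,"ry":0,"rz":0,"hand":1},{"dx":0,"dy":41,"dz":0,"rx":0,"ry":0,"rz":0,"hand":1},{"dx":0,"dy":41,"dz":0,"rx":0,"ry":0,"rz":0,"hand":1},{"dx":0,"dy":41,"dz":0,"rx":0,"ry":0,"rz":0,"hand":1}]'
python3 -m inch '[{"dx":0,"dy":41,"dz":0,"rx":0,"ry":0,"rz":0,"hand":1},{"dx":0,"dy":41,"dz":0,"rx":0,"ry":0,"rz":0,"hand":1},{"dx":0,"dy":41,"dz":0,"rx":0,"ry":0,"rz":0,"hand":1},{"dx":0,"dy":30,"dz":0,"rx":0,"ry":0,"rz":0,"hand":1},{"dx":0,"dy":19,"dz":0,"rx":0,"ry":0,"rz":0,"hand":1},{"dx":0,"dy":0,"dz":0,"rx":0,"ry":0,"rz":0,"hand":1},{"dx":0,"dy":0,"dz":0,"rx":0,"ry":0,"rz":0,"hand":1}]'
python3 go.py 566.5 358.6 63 175.84
```

```text
clock: 19.2
position: [0.5485, 0.1888, 0.1847]
tool_rot: [-3.141, -0.001, 3.07]
force: [0.3, -0.2, -1.0]
grip_width: 0.0355
clock: 19.9
position: [0.5609, 0.3585, 0.1845]
tool_rot: [-3.141, -0.001, 3.07]
force: [-0.3, -0.1, -1.4]
grip_width: 0.0353
t 19.9 pos [560.9 358.5 184.5] rpy [-179.9   -0.   175.9] F [-0.3 -0.1 -1.4] w 35.3 q7 0.41
shift [ -5.7   0.6 121.5] len 121.6
turn [-0.0009 -0.0008  0.0013] shift after turn [ -5.6   0.5 121.5]
```

```bash
python3 -m inch '[{"dx":-5.5,"dy":0.5,"dz":40,"rx":0,"ry":0,"rz":0,"hand":1},{"dx":0,"dy":0,"dz":40,"rx":0,"ry":0,"rz":0,"hand":1},{"dx":0,"dy":0,"dz":30,"rx":0,"ry":0,"rz":0,"hand":1},{"dx":0,"dy":0,"dz":11,"rx":0,"ry":0,"rz":0,"hand":1},{"dx":0,"dy":0,"dz":0,"rx":0,"ry":0,"rz":0,"hand":1},{"dx":0,"dy":0,"dz":0,"rx":0,"ry":0,"rz":0,"hand":1}]'
python3 go.py 566.5 358.6 36 175.84
```

```text
clock: 20.5
position: [0.5674, 0.359, 0.0658]
tool_rot: [3.141, 0.001, 3.069]
force: [0.6, 0.2, -1.0]
grip_width: 0.0353
t 20.5 pos [567.4 359.   65.8] rpy [1.799e+02 1.000e-01 1.758e+02] F [ 0.6  0.2 -1. ] w 35.3 q7 0.34
shift [ 0.9 -0.5 29.8] len 29.8
turn [0.0009 0.0011 0.0001] shift after turn [ 0.9 -0.5 29.8]
```

```bash
python3 -m inch '[{"dx":0.5,"dy":-0.5,"dz":8,"rx":0,"ry":0,"rz":0,"hand":1},{"dx":0,"dy":0,"dz":8,"rx":0,"ry":0,"rz":0,"hand":1},{"dx":0,"dy":0,"dz":6,"rx":0,"ry":0,"rz":0,"hand":1},{"dx":0,"dy":0,"dz":4,"rx":0,"ry":0,"rz":0,"hand":1},{"dx":0,"dy":0,"dz":2,"rx":0,"ry":0,"rz":0,"hand":1},{"dx":0,"dy":0,"dz":0,"rx":0,"ry":0,"rz":0,"hand":1}]'
python3 go.py 566.5 358.6 36 175.84
```

```text
clock: 21.1
position: [0.5661, 0.3585, 0.036]
tool_rot: [-3.141, -0.0, 3.07]
force: [-0.6, 0.2, -1.4]
grip_width: 0.0352
t 21.1 pos [566.1 358.5  36. ] rpy [-180.    -0.   175.9] F [-0.6  0.2 -1.4] w 35.2 q7 0.32
shift [-0.4  0.1  0. ] len 0.4
turn [-0.0001 -0.0003  0.0009] shift after turn [-0.4  0.1  0. ]
```

```bash
python3 -m inch '[{"dx":0,"dy":0,"dz":1,"rx":0,"ry":0,"rz":0,"hand":1},{"dx":0,"dy":0,"dz":0,"rx":0,"ry":0,"rz":0,"hand":0.1},{"dx":0,"dy":0,"dz":0,"rx":0,"ry":0,"rz":0,"hand":0},{"dx":0,"dy":0,"dz":0,"rx":0,"ry":0,"rz":0,"hand":-0.2},{"dx":0,"dy":0,"dz":0,"rx":0,"ry":0,"rz":0,"hand":-0.2},{"dx":0,"dy":0,"dz":-10,"rx":0,"ry":0,"rz":0,"hand":-0.2},{"dx":0,"dy":0,"dz":-40,"rx":0,"ry":0,"rz":0,"hand":-0.2},{"dx":0,"dy":0,"dz":-50,"rx":0,"ry":0,"rz":0,"hand":-0.2},{"dx":0,"dy":0,"dz":-40,"rx":0,"ry":0,"rz":0,"hand":-0.5},{"dx":0,"dy":0,"dz":0,"rx":0,"ry":0,"rz":0,"hand":-0.5}]'
python3 look.py b1; python3 go.py 449.2 -245.9 175 161
```

```text
clock: 22.1
position: [0.5677, 0.3603, 0.182]
tool_rot: [3.136, 0.006, 3.07]
force: [0.1, -0.1, -1.3]
grip_width: 0.0644
top plat 33 [ 573.9 -177.8] [25.7 22.5] 35.7 z 84.9
top plat 444 [ 449.5 -246.5] [37.  83.6] 70.5 z 89.9
top plat 537 [ 436.2 -332.3] [ 36.  100.5] 75.8 z 89.7
side plat 221 [ 434.1 -333.5] [ 41.4 102.3] 75.4 z 90.8
side plat 201 [ 448.2 -246.6] [38.1 84.5] 70.1 z 91.0
side plat 77 [ 578.8 -169.8] [40.2 43.4] 64.7 z 85.2
side rack 202 [550.6 167.6] [36.9 51.3] 85.9 z 59.9
side rack 201 [565.1 359.5] [36.  36.6] 85.5 z 59.8
t 22.4 pos [565.9 358.2 174.3] rpy [-1.799e+02 -1.000e-01  1.759e+02] F [-0.2 -0.2  0.3] w 64.3 q7 0.41
shift [  73.1 -610.9   -0. ] len 615.2
turn [-0.0011 -0.0012  0.2599] shift after turn [ -86.4 -609.1   -0.7]
```

View pics/b1_side.png

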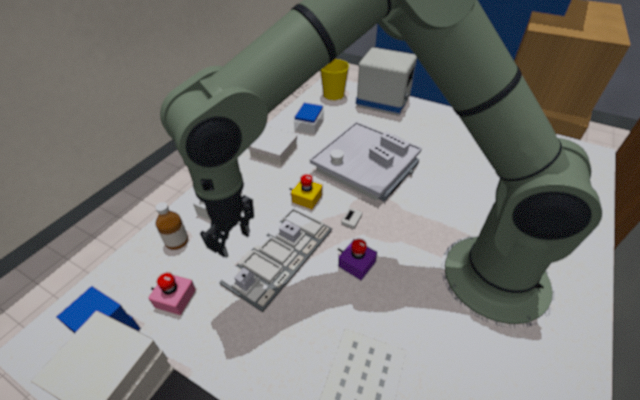

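Block 1 is in its slot too (side view at 245,275; top at z≈59 mm). Next is block 4, which is still at (449, -246).

```bash
python3 -m inch '[{"dx":4.9,"dy":-41,"dz":0,"rx":0,"ry":0,"rz":0,"hand":-0.5},{"dx":4.9,"dy":-41,"dz":0,"rx":0,"ry":0,"rz":0,"hand":-0.5},{"dx":4.9,"dy":-41,"dz":0,"rx":0,"ry":0,"rz":0,"hand":-0.5},{"dx":4.9,"dy":-41,"dz":0,"rx":0,"ry":0,"rz":0,"hand":-0.5},{"dx":4.9,"dy":-41,"dz":0,"rx":0,"ry":0,"rz":0,"hand":-0.5},{"dx":4.9,"dy":-41,"dz":0,"rx":0,"ry":0,"rz":0,"hand":-0.5},{"dx":4.9,"dy":-41,"dz":0,"rx":0,"ry":0,"rz":0,"hand":-0.5},{"dx":4.9,"dy":-41,"dz":0,"rx":0,"ry":0,"rz":0,"hand":-0.5},{"dx":4.9,"dy":-41,"dz":0,"rx":0,"ry":0,"rz":0,"hand":-0.5},{"dx":4.9,"dy":-41,"dz":0,"rx":0,"ry":0,"rz":0,"hand":-0.5}]'
python3 -m inch '[{"dx":4.9,"dy":-41,"dz":0,"rx":0,"ry":0,"rz":0,"hand":-0.5},{"dx":4.9,"dy":-41,"dz":0,"rx":0,"ry":0,"rz":0,"hand":-0.5},{"dx":4.9,"dy":-41,"dz":0,"rx":0,"ry":0,"rz":0,"hand":-0.5},{"dx":4.9,"dy":-41,"dz":0,"rx":0,"ry":0,"rz":0,"hand":-0.5},{"dx":4.5,"dy":-37,"dz":0,"rx":0,"ry":0,"rz":0.13,"hand":-0.5},{"dx":0,"dy":0,"dz":0,"rx":0,"ry":0,"rz":0.13,"hand":-0.5},{"dx":0,"dy":0,"dz":0,"rx":0,"ry":0,"rz":0,"hand":-0.5},{"dx":0,"dy":0,"dz":0,"rx":0,"ry":0,"rz":0,"hand":-0.5}]'
python3 go.py 449.2 -246.1 66 161
```

```text
clock: 23.4
position: [0.4871, -0.0485, 0.1748]
tool_rot: [3.141, -0.001, 3.07]
force: [0.0, -1.0, 0.0]
grip_width: 0.0642
clock: 24.2
position: [0.4496, -0.2448, 0.1751]
tool_rot: [3.141, -0.0, 2.815]
force: [0.6, 1.2, 0.4]
grip_width: 0.0641
t 24.2 pos [ 449.6 -244.8  175.1] rpy [180.   -0.  161.3] F [0.6 1.2 0.4] w 64.1 q7 1.19
shift [-1.000e-01 -1.400e+00  1.091e+02] len 109.1
turn [ 0.0003 -0.0005  0.0049] shift after turn [-1.000e-01 -1.300e+00  1.091e+02]
```

```bash
python3 -m inch '[{"dx":0,"dy":-1,"dz":35,"rx":0,"ry":0,"rz":0.005,"hand":-0.5},{"dx":0,"dy":0,"dz":35,"rx":0,"ry":0,"rz":0,"hand":-0.5},{"dx":0,"dy":0,"dz":25,"rx":0,"ry":0,"rz":0,"hand":-0.5},{"dx":0,"dy":0,"dz":9,"rx":0,"ry":0,"rz":0,"hand":-0.5},{"dx":0,"dy":0,"dz":4,"rx":0,"ry":0,"rz":0,"hand":-0.5},{"dx":0,"dy":0,"dz":0,"rx":0,"ry":0,"rz":0,"hand":-0.5},{"dx":0,"dy":0,"dz":0,"rx":0,"ry":0,"rz":0,"hand":-0.5}]'
python3 go.py 449.2 -246.1 66 161
```

```text
clock: 24.9
position: [0.4497, -0.2467, 0.0683]
tool_rot: [-3.141, 0.001, 2.806]
force: [-0.9, -1.5, -0.1]
grip_width: 0.0642
t 24.9 pos [ 449.7 -246.7   68.3] rpy [-1.800e+02  1.000e-01  1.607e+02] F [-0.9 -1.5 -0.1] w 64.2 q7 1.04
shift [0.7 0.4 2.3] len 2.4
turn [-0.0002  0.0013 -0.0044] shift after turn [0.7 0.4 2.3]
```

```bash
python3 -m inch '[{"dx":0.5,"dy":0.5,"dz":2,"rx":0,"ry":0,"rz":0,"hand":-0.5},{"dx":0,"dy":0,"dz":0,"rx":0,"ry":0,"rz":0,"hand":0},{"dx":0,"dy":0,"dz":0,"rx":0,"ry":0,"rz":0,"hand":0.3},{"dx":0,"dy":0,"dz":0,"rx":0,"ry":0,"rz":0,"hand":0.5},{"dx":0,"dy":0,"dz":0,"rx":0,"ry":0,"rz":0,"hand":1},{"dx":0,"dy":0,"dz":0,"rx":0,"ry":0,"rz":0,"hand":1},{"dx":0,"dy":0,"dz":0,"rx":0,"ry":0,"rz":0,"hand":1}]' 50
python3 -m inch '[{"dx":0,"dy":0,"dz":-5,"rx":0,"ry":0,"rz":0,"hand":1},{"dx":0,"dy":0,"dz":-20,"rx":0,"ry":0,"rz":0,"hand":1},{"dx":0,"dy":0,"dz":-35,"rx":0,"ry":0,"rz":0,"hand":1},{"dx":0,"dy":0,"dz":-40,"rx":0,"ry":0,"rz":0,"hand":1},{"dx":0,"dy":0,"dz":-20,"rx":0,"ry":0,"rz":0,"hand":1},{"dx":0,"dy":0,"dz":0,"rx":0,"ry":0,"rz":0,"hand":1}]'
python3 go.py 561.9 294.8 187 175.84
```

```text
clock: 25.6
position: [0.4489, -0.2461, 0.0658]
tool_rot: [-3.141, 0.0, 2.805]
force: [-2.6, -0.0, 8.7]
grip_width: 0.0351
clock: 26.2
position: [0.4498, -0.2465, 0.188]
tool_rot: [-3.141, 0.004, 2.804]
force: [0.2, -0.0, -2.6]
grip_width: 0.0351
t 26.2 pos [ 449.8 -246.5  188. ] rpy [-179.9    0.2  160.7] F [ 0.2 -0.  -2.6] w 35.1 q7 1.2
shift [7.330e+01 5.479e+02 1.000e-01] len 552.8
turn [-0.0016  0.0037 -0.2645] shift after turn [-72.5 548.    1. ]
```

```bash
python3 -m inch '[{"dx":5.2,"dy":39,"dz":0,"rx":0,"ry":0,"rz":0,"hand":1},{"dx":5.2,"dy":39,"dz":0,"rx":0,"ry":0,"rz":0,"hand":1},{"dx":5.2,"dy":39,"dz":0,"rx":0,"ry":0,"rz":0,"hand":1},{"dx":5.2,"dy":39,"dz":0,"rx":0,"ry":0,"rz":0,"hand":1},{"dx":5.2,"dy":39,"dz":0,"rx":0,"ry":0,"rz":0,"hand":1},{"dx":5.2,"dy":39,"dz":0,"rx":0,"ry":0,"rz":0,"hand":1},{"dx":5.2,"dy":39,"dz":0,"rx":0,"ry":0,"rz":0,"hand":1},{"dx":5.2,"dy":39,"dz":0,"rx":0,"ry":0,"rz":0,"hand":1},{"dx":5.2,"dy":39,"dz":0,"rx":0,"ry":0,"rz":0,"hand":1},{"dx":5.2,"dy":39,"dz":0,"rx":0,"ry":0,"rz":0,"hand":1}]'
python3 -m inch '[{"dx":5.2,"dy":39,"dz":0,"rx":0,"ry":0,"rz":0,"hand":1},{"dx":5.2,"dy":39,"dz":0,"rx":0,"ry":0,"rz":0,"hand":1},{"dx":5.2,"dy":39,"dz":0,"rx":0,"ry":0,"rz":0,"hand":1},{"dx":5.2,"dy":39,"dz":0,"rx":0,"ry":0,"rz":-0.13,"hand":1},{"dx":0,"dy":0,"dz":0,"rx":0,"ry":0,"rz":-0.134,"hand":1},{"dx":0,"dy":0,"dz":0,"rx":0,"ry":0,"rz":0,"hand":1},{"dx":0,"dy":0,"dz":0,"rx":0,"ry":0,"rz":0,"hand":1}]'
python3 go.py 561.9 294.8 63 175.84
```

```text
clock: 27.2
position: [0.5283, 0.1407, 0.1842]
tool_rot: [-3.141, -0.001, 2.805]
force: [1.5, -0.1, -2.6]
grip_width: 0.0351
clock: 27.9
position: [0.5604, 0.2924, 0.1843]
tool_rot: [-3.14, -0.001, 3.064]
force: [-0.5, 0.3, -2.6]
grip_width: 0.0351
t 27.9 pos [560.4 292.4 184.3] rpy [-1.799e+02 -1.000e-01  1.756e+02] F [-0.5  0.3 -2.6] w 35.1 q7 0.46
shift [ -1.5   2.7 121.3] len 121.3
turn [-0.0011 -0.0012 -0.0049] shift after turn [ -1.3   2.5 121.3]
```

```bash
python3 -m inch '[{"dx":-1.5,"dy":2.5,"dz":40,"rx":0,"ry":0,"rz":-0.004,"hand":1},{"dx":0,"dy":0,"dz":40,"rx":0,"ry":0,"rz":0,"hand":1},{"dx":0,"dy":0,"dz":30,"rx":0,"ry":0,"rz":0,"hand":1},{"dx":0,"dy":0,"dz":11,"rx":0,"ry":0,"rz":0,"hand":1},{"dx":0,"dy":0,"dz":0,"rx":0,"ry":0,"rz":0,"hand":1},{"dx":0,"dy":0,"dz":0,"rx":0,"ry":0,"rz":0,"hand":1}]'
python3 go.py 561.9 294.8 36 175.84
```

```text
clock: 28.5
position: [0.5629, 0.2959, 0.0657]
tool_rot: [3.141, 0.001, 3.071]
force: [0.7, 0.4, -1.9]
grip_width: 0.0352
t 28.5 pos [562.9 295.9  65.7] rpy [1.80e+02 1.00e-01 1.76e+02] F [ 0.7  0.4 -1.9] w 35.2 q7 0.37
shift [ 1.  -1.2 29.7] len 29.8
turn [0.0008 0.0013 0.0021] shift after turn [ 0.9 -1.2 29.7]
```

```bash
python3 -m inch '[{"dx":0.5,"dy":-0.8,"dz":8,"rx":0,"ry":0,"rz":0,"hand":1},{"dx":0,"dy":0,"dz":8,"rx":0,"ry":0,"rz":0,"hand":1},{"dx":0,"dy":0,"dz":6,"rx":0,"ry":0,"rz":0,"hand":1},{"dx":0,"dy":0,"dz":4,"rx":0,"ry":0,"rz":0,"hand":1},{"dx":0,"dy":0,"dz":2,"rx":0,"ry":0,"rz":0,"hand":1},{"dx":0,"dy":0,"dz":0,"rx":0,"ry":0,"rz":0,"hand":1}]'
python3 go.py 561.9 294.8 36 175.84
```

```text
clock: 29.1
position: [0.5616, 0.295, 0.036]
tool_rot: [-3.141, -0.0, 3.073]
force: [-1.0, -0.5, -2.5]
grip_width: 0.035
t 29.1 pos [561.6 295.   36. ] rpy [-180.    -0.   176.1] F [-1.  -0.5 -2.5] w 35.0 q7 0.35
shift [-0.4 -0.2  0. ] len 0.4
turn [-0.0001 -0.0003  0.0038] shift after turn [-0.4 -0.2  0. ]
```

```bash
python3 -m inch '[{"dx":0,"dy":0,"dz":1,"rx":0,"ry":0,"rz":0,"hand":1},{"dx":0,"dy":0,"dz":0,"rx":0,"ry":0,"rz":0,"hand":0.1},{"dx":0,"dy":0,"dz":0,"rx":0,"ry":0,"rz":0,"hand":0},{"dx":0,"dy":0,"dz":0,"rx":0,"ry":0,"rz":0,"hand":-0.2},{"dx":0,"dy":0,"dz":0,"rx":0,"ry":0,"rz":0,"hand":-0.2},{"dx":0,"dy":0,"dz":-10,"rx":0,"ry":0,"rz":0,"hand":-0.2},{"dx":0,"dy":0,"dz":-40,"rx":0,"ry":0,"rz":0,"hand":-0.2},{"dx":0,"dy":0,"dz":-50,"rx":0,"ry":0,"rz":0,"hand":-0.2},{"dx":0,"dy":0,"dz":-40,"rx":0,"ry":0,"rz":0,"hand":-0.5},{"dx":0,"dy":0,"dz":0,"rx":0,"ry":0,"rz":0,"hand":-0.5}]'
python3 look.py b4; python3 go.py 436.2 -332.2 175 165.8
```

```text
clock: 30.1
position: [0.5633, 0.2967, 0.1816]
tool_rot: [3.137, 0.006, 3.073]
force: [0.1, 0.2, -0.2]
grip_width: 0.0642
top plat 487 [ 436.1 -332.5] [ 36.7 100.1] 77.5 z 89.7
side plat 222 [ 434.7 -332.5] [39.7 99.7] 75.7 z 90.8
side plat 72 [ 578.5 -168.7] [38.1 39.6] 74.1 z 85.2
side rack 207 [550.4 168. ] [36.4 51.1] 86.3 z 59.9
side rack 394 [561.1 295.8] [36.3 84.3] 86.5 z 59.8
side rack 200 [565.  359.2] [35.7 37.3] 85.4 z 59.6
t 30.4 pos [561.3 294.7 174.4] rpy [-1.800e+02 -1.000e-01  1.761e+02] F [-0.  -0.7  0.5] w 63.9 q7 0.46
shift [  81.8 -634.    -0. ] len 639.3
turn [-0.0009 -0.0013  0.1792] shift after turn [-3.250e+01 -6.385e+02 -6.000e-01]
```

View pics/b4_side.png

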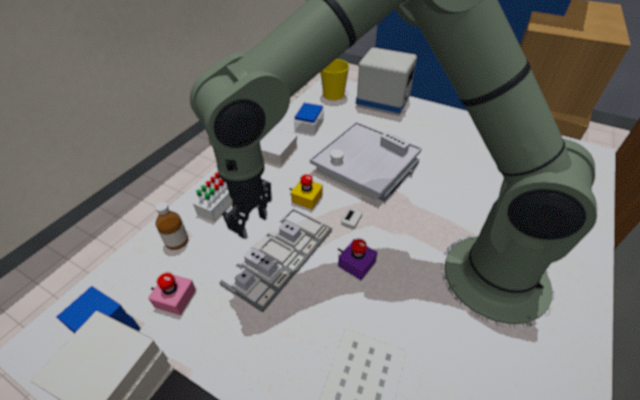

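Block 4 is seated (side view at 263,260). Block 5 is the last one.

```bash
python3 -m inch '[{"dx":5.3,"dy":-41,"dz":0,"rx":0,"ry":0,"rz":0,"hand":-0.5},{"dx":5.3,"dy":-41,"dz":0,"rx":0,"ry":0,"rz":0,"hand":-0.5},{"dx":5.3,"dy":-41,"dz":0,"rx":0,"ry":0,"rz":0,"hand":-0.5},{"dx":5.3,"dy":-41,"dz":0,"rx":0,"ry":0,"rz":0,"hand":-0.5},{"dx":5.3,"dy":-41,"dz":0,"rx":0,"ry":0,"rz":0,"hand":-0.5},{"dx":5.3,"dy":-41,"dz":0,"rx":0,"ry":0,"rz":0,"hand":-0.5},{"dx":5.3,"dy":-41,"dz":0,"rx":0,"ry":0,"rz":0,"hand":-0.5},{"dx":5.3,"dy":-41,"dz":0,"rx":0,"ry":0,"rz":0,"hand":-0.5},{"dx":5.3,"dy":-41,"dz":0,"rx":0,"ry":0,"rz":0,"hand":-0.5},{"dx":5.3,"dy":-41,"dz":0,"rx":0,"ry":0,"rz":0,"hand":-0.5}]'
python3 -m inch '[{"dx":5.3,"dy":-41,"dz":0,"rx":0,"ry":0,"rz":0,"hand":-0.5},{"dx":5.3,"dy":-41,"dz":0,"rx":0,"ry":0,"rz":0,"hand":-0.5},{"dx":5.3,"dy":-41,"dz":0,"rx":0,"ry":0,"rz":0,"hand":-0.5},{"dx":5.3,"dy":-41,"dz":0,"rx":0,"ry":0,"rz":0,"hand":-0.5},{"dx":5.3,"dy":-41,"dz":0,"rx":0,"ry":0,"rz":0.09,"hand":-0.5},{"dx":0,"dy":-18,"dz":0,"rx":0,"ry":0,"rz":0.089,"hand":-0.5},{"dx":0,"dy":0,"dz":0,"rx":0,"ry":0,"rz":0,"hand":-0.5},{"dx":0,"dy":0,"dz":0,"rx":0,"ry":0,"rz":0,"hand":-0.5}]'
python3 go.py 436.2 -332.2 66 165.8
```

```text
clock: 31.4
position: [0.4797, -0.1119, 0.1748]
tool_rot: [3.141, -0.001, 3.073]
force: [1.8, -0.6, 0.2]
grip_width: 0.0639
clock: 32.2
position: [0.4371, -0.3302, 0.1748]
tool_rot: [3.141, -0.001, 2.895]
force: [0.7, 1.1, 0.4]
grip_width: 0.0639
t 32.2 pos [ 437.1 -330.2  174.8] rpy [179.9  -0.  165.9] F [0.7 1.1 0.4] w 63.9 q7 1.4
shift [  0.3  -2.2 108.8] len 108.8
turn [ 0.001  -0.0008  0.0013] shift after turn [  0.4  -2.1 108.8]
```

```bash
python3 -m inch '[{"dx":0,"dy":-1.8,"dz":35,"rx":0,"ry":0,"rz":0,"hand":-0.5},{"dx":0,"dy":0,"dz":35,"rx":0,"ry":0,"rz":0,"hand":-0.5},{"dx":0,"dy":0,"dz":25,"rx":0,"ry":0,"rz":0,"hand":-0.5},{"dx":0,"dy":0,"dz":9,"rx":0,"ry":0,"rz":0,"hand":-0.5},{"dx":0,"dy":0,"dz":4,"rx":0,"ry":0,"rz":0,"hand":-0.5},{"dx":0,"dy":0,"dz":0,"rx":0,"ry":0,"rz":0,"hand":-0.5},{"dx":0,"dy":0,"dz":0,"rx":0,"ry":0,"rz":0,"hand":-0.5}]'
python3 go.py 436.2 -332.2 66 165.8
```

```text
clock: 32.9
position: [0.4374, -0.3327, 0.0684]
tool_rot: [-3.141, 0.001, 2.894]
force: [-0.3, -0.4, -0.4]
grip_width: 0.0639
t 32.9 pos [ 437.4 -332.7   68.4] rpy [-1.800e+02  1.000e-01  1.658e+02] F [-0.3 -0.4 -0.4] w 63.9 q7 1.28
shift [1.3 0.2 2.4] len 2.7
turn [-0.0006  0.0014  0.0004] shift after turn [1.3 0.2 2.4]
```

```bash
python3 -m inch '[{"dx":0.8,"dy":0.3,"dz":2,"rx":0,"ry":0,"rz":0,"hand":-0.5},{"dx":0,"dy":0,"dz":0,"rx":0,"ry":0,"rz":0,"hand":0},{"dx":0,"dy":0,"dz":0,"rx":0,"ry":0,"rz":0,"hand":0.3},{"dx":0,"dy":0,"dz":0,"rx":0,"ry":0,"rz":0,"hand":0.5},{"dx":0,"dy":0,"dz":0,"rx":0,"ry":0,"rz":0,"hand":1},{"dx":0,"dy":0,"dz":0,"rx":0,"ry":0,"rz":0,"hand":1},{"dx":0,"dy":0,"dz":0,"rx":0,"ry":0,"rz":0,"hand":1}]' 50
python3 -m inch '[{"dx":0,"dy":0,"dz":-5,"rx":0,"ry":0,"rz":0,"hand":1},{"dx":0,"dy":0,"dz":-20,"rx":0,"ry":0,"rz":0,"hand":1},{"dx":0,"dy":0,"dz":-35,"rx":0,"ry":0,"rz":0,"hand":1},{"dx":0,"dy":0,"dz":-40,"rx":0,"ry":0,"rz":0,"hand":1},{"dx":0,"dy":0,"dz":-20,"rx":0,"ry":0,"rz":0,"hand":1},{"dx":0,"dy":0,"dz":0,"rx":0,"ry":0,"rz":0,"hand":1}]'
python3 go.py 548.0 103.6 187 175.84
```

```text
clock: 33.6
position: [0.4361, -0.3323, 0.0658]
tool_rot: [-3.141, 0.0, 2.894]
force: [-2.8, -0.1, 8.8]
grip_width: 0.0354
clock: 34.2
position: [0.4371, -0.3327, 0.1881]
tool_rot: [-3.14, 0.004, 2.893]
force: [0.0, -0.5, -3.0]
grip_width: 0.0351
t 34.2 pos [ 437.1 -332.7  188.1] rpy [-179.9    0.2  165.8] F [ 0.  -0.5 -3. ] w 35.1 q7 1.42
shift [-4.000e-01  4.502e+02  3.000e-01] len 450.2
turn [-0.0021  0.0034 -0.1756] shift after turn [-79.  443.2   1.1]
```

```bash
python3 -m inch '[{"dx":0,"dy":41,"dz":0,"rx":0,"ry":0,"rz":0,"hand":1},{"dx":0,"dy":41,"dz":0,"rx":0,"ry":0,"rz":0,"hand":1},{"dx":0,"dy":41,"dz":0,"rx":0,"ry":0,"rz":0,"hand":1},{"dx":0,"dy":41,"dz":0,"rx":0,"ry":0,"rz":0,"hand":1},{"dx":0,"dy":41,"dz":0,"rx":0,"ry":0,"rz":0,"hand":1},{"dx":0,"dy":41,"dz":0,"rx":0,"ry":0,"rz":0,"hand":1},{"dx":0,"dy":41,"dz":0,"rx":0,"ry":0,"rz":0,"hand":1},{"dx":0,"dy":41,"dz":0,"rx":0,"ry":0,"rz":0,"hand":1},{"dx":0,"dy":41,"dz":0,"rx":0,"ry":0,"rz":0,"hand":1},{"dx":0,"dy":41,"dz":0,"rx":0,"ry":0,"rz":0,"hand":1}]'
python3 -m inch '[{"dx":0,"dy":40,"dz":0,"rx":0,"ry":0,"rz":-0.09,"hand":1},{"dx":0,"dy":0,"dz":0,"rx":0,"ry":0,"rz":-0.085,"hand":1},{"dx":0,"dy":0,"dz":0,"rx":0,"ry":0,"rz":0,"hand":1},{"dx":0,"dy":0,"dz":0,"rx":0,"ry":0,"rz":0,"hand":1}]'
python3 go.py 548.0 103.6 63 175.84
```

```text
clock: 35.2
position: [0.5363, 0.0668, 0.1843]
tool_rot: [-3.141, -0.001, 2.894]
force: [-0.1, -0.7, -2.6]
grip_width: 0.0353
clock: 35.6
position: [0.5461, 0.1032, 0.1845]
tool_rot: [-3.141, -0.001, 3.065]
force: [-0.4, -0.5, -2.8]
grip_width: 0.0352
t 35.6 pos [546.1 103.2 184.5] rpy [-1.800e+02 -1.000e-01  1.756e+02] F [-0.4 -0.5 -2.8] w 35.2 q7 0.71
shift [ -2.1   0.6 121.4] len 121.5
turn [-0.0006 -0.0013 -0.0035] shift after turn [ -1.9   0.5 121.5]
```

```bash
python3 -m inch '[{"dx":-2,"dy":0.5,"dz":40,"rx":0,"ry":0,"rz":-0.003,"hand":1},{"dx":0,"dy":0,"dz":40,"rx":0,"ry":0,"rz":0,"hand":1},{"dx":0,"dy":0,"dz":30,"rx":0,"ry":0,"rz":0,"hand":1},{"dx":0,"dy":0,"dz":11,"rx":0,"ry":0,"rz":0,"hand":1},{"dx":0,"dy":0,"dz":0,"rx":0,"ry":0,"rz":0,"hand":1},{"dx":0,"dy":0,"dz":0,"rx":0,"ry":0,"rz":0,"hand":1}]'
python3 go.py 548.0 103.6 36 175.84
```

```text
clock: 36.2
position: [0.5491, 0.1044, 0.0655]
tool_rot: [3.141, 0.001, 3.07]
force: [-0.3, 0.5, -2.1]
grip_width: 0.0353
t 36.2 pos [549.1 104.4  65.5] rpy [1.800e+02 1.000e-01 1.759e+02] F [-0.3  0.5 -2.1] w 35.3 q7 0.58
shift [ 1.1 -0.9 29.5] len 29.5
turn [0.0003 0.0012 0.0015] shift after turn [ 1.1 -0.9 29.5]
```

```bash
python3 -m inch '[{"dx":0.5,"dy":-0.6,"dz":8,"rx":0,"ry":0,"rz":0,"hand":1},{"dx":0,"dy":0,"dz":8,"rx":0,"ry":0,"rz":0,"hand":1},{"dx":0,"dy":0,"dz":6,"rx":0,"ry":0,"rz":0,"hand":1},{"dx":0,"dy":0,"dz":4,"rx":0,"ry":0,"rz":0,"hand":1},{"dx":0,"dy":0,"dz":2,"rx":0,"ry":0,"rz":0,"hand":1},{"dx":0,"dy":0,"dz":0,"rx":0,"ry":0,"rz":0,"hand":1}]'
python3 go.py 548.0 103.6 36 175.84
```

```text
clock: 36.8
position: [0.5479, 0.104, 0.0361]
tool_rot: [3.142, -0.0, 3.072]
force: [-0.3, 0.2, -2.6]
grip_width: 0.0351
t 36.8 pos [547.9 104.   36.1] rpy [180.  -0. 176.] F [-0.3  0.2 -2.6] w 35.1 q7 0.55
shift [-0.2 -0.4  0.1] len 0.5
turn [ 0.     -0.0004  0.0029] shift after turn [-0.2 -0.4  0.1]
```

```bash
python3 -m inch '[{"dx":0,"dy":0,"dz":1,"rx":0,"ry":0,"rz":0,"hand":1},{"dx":0,"dy":0,"dz":0,"rx":0,"ry":0,"rz":0,"hand":0.1},{"dx":0,"dy":0,"dz":0,"rx":0,"ry":0,"rz":0,"hand":0},{"dx":0,"dy":0,"dz":0,"rx":0,"ry":0,"rz":0,"hand":-0.2},{"dx":0,"dy":0,"dz":0,"rx":0,"ry":0,"rz":0,"hand":-0.2},{"dx":0,"dy":0,"dz":-10,"rx":0,"ry":0,"rz":0,"hand":-0.2},{"dx":0,"dy":0,"dz":-40,"rx":0,"ry":0,"rz":0,"hand":-0.2},{"dx":0,"dy":0,"dz":-50,"rx":0,"ry":0,"rz":0,"hand":-0.2},{"dx":0,"dy":0,"dz":-40,"rx":0,"ry":0,"rz":0,"hand":-0.5},{"dx":0,"dy":0,"dz":0,"rx":0,"ry":0,"rz":0,"hand":-0.5}]'
python3 -m inch '[{"dx":10,"dy":-40,"dz":0,"rx":0,"ry":0,"rz":0,"hand":-0.5},{"dx":10,"dy":-40,"dz":0,"rx":0,"ry":0,"rz":0,"hand":-0.5},{"dx":10,"dy":-40,"dz":0,"rx":0,"ry":0,"rz":0,"hand":-0.5},{"dx":10,"dy":-40,"dz":0,"rx":0,"ry":0,"rz":0,"hand":-0.5},{"dx":10,"dy":-40,"dz":0,"rx":0,"ry":0,"rz":0,"hand":-0.5},{"dx":10,"dy":-40,"dz":0,"rx":0,"ry":0,"rz":0,"hand":-0.5},{"dx":0,"dy":-40,"dz":0,"rx":0,"ry":0,"rz":0,"hand":-0.5},{"dx":0,"dy":0,"dz":0,"rx":0,"ry":0,"rz":0,"hand":-0.5},{"dx":0,"dy":0,"dz":0,"rx":0,"ry":0,"rz":0,"hand":-0.5}]'
python3 look.py b5; python3 go.py 599.5 -4.5 175 165
python3 - <<'E'
from h import *
p,d=avg("top",4); P=cloud("top",d)
m=(P[...,2]>.092)&(P[...,0]>.56)&(P[...,0]<.64)&(P[...,1]<.04)&(P[...,1]>-.05)
print("head",m.sum(),np.round(cv2.minEnclosingCircle((P[m][:,:2]*1000).astype(np.float32))[0],1),P[m][:,2].max(), np.median(P[m][:,2]))
m=(abs(P[...,2]-.05)<.004)&(P[...,0]>.5)&(P[...,0]<.7)&(P[...,1]<.06)&(P[...,1]>-.06)
print(cv2.minAreaRect((P[m][:,:2]*1000).astype(np.float32)))
E
```

```text
clock: 37.8
position: [0.5499, 0.1049, 0.1809]
tool_rot: [3.14, 0.007, 3.072]
force: [0.3, -0.2, -0.5]
grip_width: 0.0638
clock: 38.7
position: [0.4684, -0.1717, 0.1756]
tool_rot: [3.141, 0.0, 3.07]
force: [-0.0, 0.1, -0.2]
grip_width: 0.0638
top plat 43 [ 587.5 -162.6] [15.4 36.2] 44.7 z 84.9
top plat 59 [ 574.8 -177.2] [22.9 40.1] 44.4 z 84.5
top rack 394 [562.  295.6] [36.8 83.4] 85.3 z 58.8
top rack 457 [547.6 104.9] [35.9 99.6] 86.1 z 58.8
top rack 171 [566.2 359.3] [37.  35.6] 87.0 z 58.7
top rack 238 [552.8 167.6] [36.1 51.2] 86.3 z 58.7
side plat 83 [ 578.6 -169.9] [41.6 41.9] 58.1 z 85.1
side rack 349 [546.2 105.1] [38.  99.6] 86.3 z 60.0
side rack 204 [550.6 168.4] [36.5 50.7] 85.6 z 59.9
side rack 395 [560.9 295.9] [36.4 84. ] 86.5 z 59.9
side rack 200 [565.4 359. ] [36.3 36.8] 84.7 z 59.6
t 39.0 pos [ 468.8 -170.3  175.4] rpy [180.    0.  176.1] F [ 0.5 -0.1 -0.2] w 63.8 q7 1.23
shift [-119.1  174.3    0.4] len 211.1
turn [0.000e+00 1.000e-04 1.936e-01] shift after turn [-83.3 194.    0.4]
head 152 [600.3  -4.3] 0.09828942623873482 0.09557589503408159
((599.8695068359375, -4.4743194580078125), (79.87580871582031, 79.66437530517578), 3.6251134872436523)
```

View pics/b5_top.png

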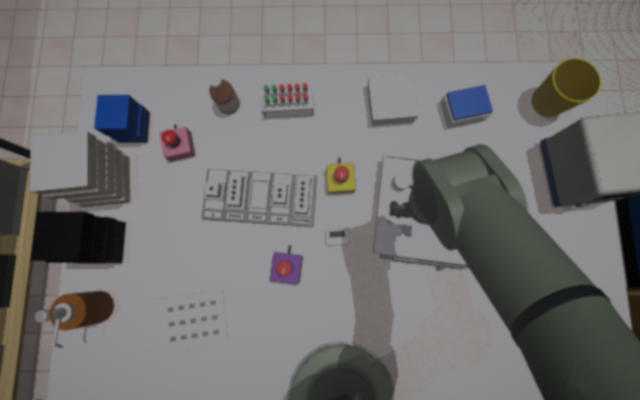

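View pics/b5_side.png

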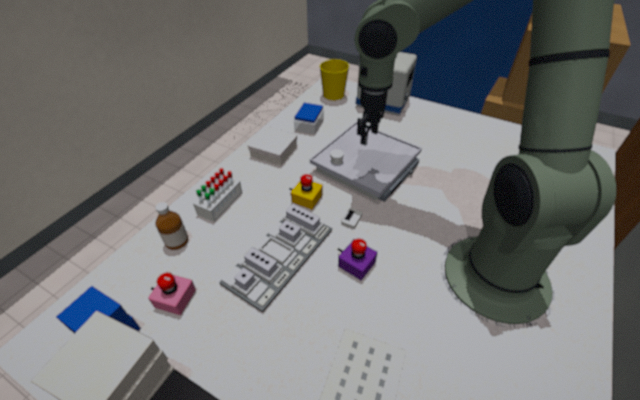

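All four blocks lie flat, within about 1.5 mm of their slot centres, and the head is up. In the top view the blocks show at (212,188), (235,188), (282,190) and (303,197). Now the reset.

```bash
python3 go.py 600 -4.4 175 -; python3 -m inch '[{"dx":-20,"dy":29,"dz":0,"rx":0,"ry":0,"rz":0,"hand":-0.5},{"dx":-20,"dy":29,"dz":0,"rx":0,"ry":0,"rz":0,"hand":-0.5},{"dx":-20,"dy":29,"dz":0,"rx":0,"ry":0,"rz":0,"hand":-0.5},{"dx":-20,"dy":29,"dz":0,"rx":0,"ry":0,"rz":0,"hand":-0.5},{"dx":-20,"dy":29,"dz":0,"rx":0,"ry":0,"rz":0,"hand":-0.5},{"dx":-20,"dy":29,"dz":0,"rx":0,"ry":0,"rz":0,"hand":-0.5},{"dx":0,"dy":0,"dz":0,"rx":0,"ry":0,"rz":0,"hand":-0.5},{"dx":0,"dy":0,"dz":0,"rx":0,"ry":0,"rz":0,"hand":-0.5}]'
python3 go.py 600 -4.4 64 -
```

```text
t 39.2 pos [ 468.7 -170.9  175.3] rpy [180.  -0. 176.] F [-0.2 -0.5 -0.1] w 63.9 q7 1.23
shift [-119.5  175.2    0.3] len 212.1
clock: 40.0
position: [0.6004, -0.0051, 0.175]
tool_rot: [3.141, -0.001, 3.073]
force: [-0.1, 0.2, 0.2]
grip_width: 0.0642
t 40.0 pos [600.4  -5.1 175. ] rpy [180.   -0.  176.1] F [-0.1  0.2  0.2] w 64.2 q7 0.93
shift [  0.4   0.7 111. ] len 111.0
```

```bash
python3 -m inch '[{"dx":0.5,"dy":0.5,"dz":30,"rx":0,"ry":0,"rz":0,"hand":-0.5},{"dx":0,"dy":0,"dz":30,"rx":0,"ry":0,"rz":0,"hand":-0.5},{"dx":0,"dy":0,"dz":25,"rx":0,"ry":0,"rz":0,"hand":-0.5},{"dx":0,"dy":0,"dz":15,"rx":0,"ry":0,"rz":0,"hand":-0.5},{"dx":0,"dy":0,"dz":9,"rx":0,"ry":0,"rz":0,"hand":-0.5},{"dx":0,"dy":0,"dz":0,"rx":0,"ry":0,"rz":0,"hand":-0.5},{"dx":0,"dy":0,"dz":0,"rx":0,"ry":0,"rz":0,"hand":-0.5}]'
python3 go.py 600 -4.4 64 -
```

```text
clock: 40.7
position: [0.6004, -0.0055, 0.0672]
tool_rot: [3.141, 0.001, 3.072]
force: [0.6, 0.0, 0.3]
grip_width: 0.0642
t 40.7 pos [600.4  -5.5  67.2] rpy [1.80e+02 1.00e-01 1.76e+02] F [0.6 0.  0.3] w 64.2 q7 0.83
shift [0.4 1.1 3.2] len 3.4
```

```bash
python3 -m inch '[{"dx":0.3,"dy":0.8,"dz":3,"rx":0,"ry":0,"rz":0,"hand":-0.3},{"dx":0,"dy":0,"dz":0,"rx":0,"ry":0,"rz":0,"hand":-0.1},{"dx":0,"dy":0,"dz":0,"rx":0,"ry":0,"rz":0,"hand":0.1},{"dx":0,"dy":0,"dz":0,"rx":0,"ry":0,"rz":0,"hand":0.3},{"dx":0,"dy":0,"dz":0,"rx":0,"ry":0,"rz":0,"hand":0.5},{"dx":0,"dy":0,"dz":0,"rx":0,"ry":0,"rz":0,"hand":0.5}]' 20
python3 go.py 600 -4.4 64 -
```

```text
clock: 41.3
position: [0.5998, -0.0051, 0.0634]
tool_rot: [-3.141, 0.0, 3.071]
force: [1.0, -5.8, 0.8]
grip_width: 0.0412
t 41.3 pos [599.8  -5.1  63.4] rpy [-180.    0.  176.] F [ 1.  -5.8  0.8] w 41.2 q7 0.82
shift [-0.2  0.7 -0.6] len 1.0
```

```bash
python3 -m inch '[{"dx":0,"dy":0,"dz":0,"rx":0,"ry":0,"rz":0.1,"hand":0.5},{"dx":0,"dy":0,"dz":0,"rx":0,"ry":0,"rz":0.1,"hand":0.5},{"dx":0,"dy":0,"dz":0,"rx":0,"ry":0,"rz":0.1,"hand":0.5},{"dx":0,"dy":0,"dz":0,"rx":0,"ry":0,"rz":0.1,"hand":0.5},{"dx":0,"dy":0,"dz":0,"rx":0,"ry":0,"rz":0.1,"hand":0.5},{"dx":0,"dy":0,"dz":0,"rx":0,"ry":0,"rz":0.1,"hand":0.5},{"dx":0,"dy":0,"dz":0,"rx":0,"ry":0,"rz":0.1,"hand":0.5},{"dx":0,"dy":0,"dz":0,"rx":0,"ry":0,"rz":0.1,"hand":0.5},{"dx":0,"dy":0,"dz":0,"rx":0,"ry":0,"rz":0.1,"hand":0.5},{"dx":0,"dy":0,"dz":0,"rx":0,"ry":0,"rz":0.1,"hand":0.5}]'
python3 go.py 600 -4.4 64 -; python3 -c "
from workcell import bot;print(bot.observe()['moment'])"
```

```text
clock: 42.3
position: [0.5993, -0.0061, 0.0632]
tool_rot: [-3.14, 0.001, 2.067]
force: [-2.4, -9.2, 0.3]
grip_width: 0.0414
t 42.3 pos [599.3  -6.1  63.2] rpy [-1.799e+02  1.000e-01  1.184e+02] F [-2.4 -9.2  0.3] w 41.4 q7 -0.02
shift [ 1.2  1.4 -0.8] len 2.0
[-1.96385566  0.45195268  0.02063768]
```

```bash
python3 -m inch '[{"dx":0.5,"dy":0.7,"dz":0,"rx":0,"ry":0,"rz":0.08,"hand":0.5},{"dx":0,"dy":0,"dz":0,"rx":0,"ry":0,"rz":0.08,"hand":0.5},{"dx":0,"dy":0,"dz":0,"rx":0,"ry":0,"rz":0.08,"hand":0.5},{"dx":0,"dy":0,"dz":0,"rx":0,"ry":0,"rz":0.08,"hand":0.5},{"dx":0,"dy":0,"dz":0,"rx":0,"ry":0,"rz":0.08,"hand":0.5},{"dx":0,"dy":0,"dz":0,"rx":0,"ry":0,"rz":0,"hand":0.5}]'
python3 go.py 600 -4.4 64 -; python3 -c "
from workcell import bot;print(bot.observe()['moment'])"
```

```text
clock: 42.9
position: [0.5989, -0.0054, 0.0629]
tool_rot: [-3.139, 0.002, 1.668]
force: [-6.4, -10.7, 0.9]
grip_width: 0.0416
t 42.9 pos [598.9  -5.4  62.9] rpy [-1.798e+02  1.000e-01  9.560e+01] F [ -6.4 -10.7   0.9] w 41.6 q7 -0.35
shift [ 0.8  1.2 -1.1] len 1.8
[-2.17128727  1.19889869  0.284897  ]
```

```bash
python3 -m inch '[{"dx":0,"dy":0,"dz":0,"rx":0,"ry":0,"rz":0.05,"hand":0.5},{"dx":0,"dy":0,"dz":0,"rx":0,"ry":0,"rz":0,"hand":0.5},{"dx":0,"dy":0,"dz":0,"rx":0,"ry":0,"rz":0,"hand":0.5}]'
python3 -c "
from workcell import bot;print(bot.observe()['moment'],bot.observe()['force'])"
python3 -m inch '[{"dx":0,"dy":0,"dz":0,"rx":0,"ry":0,"rz":0,"hand":0},{"dx":0,"dy":0,"dz":0,"rx":0,"ry":0,"rz":0,"hand":-0.5},{"dx":0,"dy":0,"dz":0,"rx":0,"ry":0,"rz":0,"hand":-0.5},{"dx":0,"dy":0,"dz":0,"rx":0,"ry":0,"rz":0,"hand":-0.5},{"dx":0,"dy":0,"dz":-20,"rx":0,"ry":0,"rz":0,"hand":-0.5},{"dx":0,"dy":0,"dz":-40,"rx":0,"ry":0,"rz":0,"hand":-0.5},{"dx":0,"dy":0,"dz":-40,"rx":0,"ry":0,"rz":0,"hand":-0.5},{"dx":0,"dy":0,"dz":-30,"rx":0,"ry":0,"rz":0,"hand":-0.5},{"dx":0,"dy":0,"dz":0,"rx":0,"ry":0,"rz":0,"hand":-0.5}]'
python3 go.py 470 -172 190 -
```

```text
clock: 43.2
position: [0.5987, -0.0048, 0.0628]
tool_rot: [-3.139, 0.001, 1.622]
force: [-6.4, -7.3, 1.6]
grip_width: 0.0411
[-1.57074121  1.29878596  0.39057077] [-6.44281454 -7.31231182  1.62566691]
clock: 44.1
position: [0.602, -0.0034, 0.1975]
tool_rot: [3.135, 0.0, 1.622]
force: [0.3, 0.3, 0.1]
grip_width: 0.064
t 44.1 pos [602.   -3.4 197.5] rpy [179.6   0.   92.9] F [0.3 0.3 0.1] w 64.0 q7 -0.3
shift [-161.7 -140.5    6.6] len 214.2
```

```bash
python3 -m inch '[{"dx":-27,"dy":-23,"dz":0,"rx":0,"ry":0,"rz":0,"hand":-0.5},{"dx":-27,"dy":-23,"dz":0,"rx":0,"ry":0,"rz":0,"hand":-0.5},{"dx":-27,"dy":-23,"dz":0,"rx":0,"ry":0,"rz":0,"hand":-0.5},{"dx":-27,"dy":-23,"dz":0,"rx":0,"ry":0,"rz":0,"hand":-0.5},{"dx":-27,"dy":-23,"dz":0,"rx":0,"ry":0,"rz":0,"hand":-0.5},{"dx":-27,"dy":-23,"dz":0,"rx":0,"ry":0,"rz":0,"hand":-0.5},{"dx":0,"dy":0,"dz":0,"rx":0,"ry":0,"rz":0,"hand":-0.5},{"dx":0,"dy":0,"dz":0,"rx":0,"ry":0,"rz":0,"hand":-0.5}]'
python3 look.py end
python3 - <<'E'
from h import *
p,d=avg("top",4); P=cloud("top",d)
m=(P[...,2]>.092)&(P[...,0]>.56)&(P[...,0]<.64)&(P[...,1]<.04)&(P[...,1]>-.05)
print("head",m.sum(),P[m][:,2].max(), np.median(P[m][:,2]))
F=np.load("f1.npz"); a=F["p"][155:200,318:363]; b=p[155:200,318:363]
ps,_=avg("side",4); a2=F["ps"][160:215,280:335]; b2=ps[160:215,280:335]
f=lambda i:cv2.resize(i[:,:,::-1],(390,290),interpolation=cv2.INTER_CUBIC)
cv2.imwrite("pics/headcmp.png",np.vstack([np.hstack([f(a),f(b)]),np.hstack([f(a2),f(b2)])]))
for x in bot.tip_of("top","timer")[:1]: print("timer",x["centre"])
E
```

```text
clock: 44.9
position: [0.4703, -0.173, 0.1931]
tool_rot: [3.142, -0.0, 1.621]
force: [-0.1, -0.6, 0.1]
grip_width: 0.0642
top plat 38 [ 590.  -173.4] [26.6 24.5] 45.6 z 84.8
top rack 393 [561.9 295.9] [37.3 83.5] 86.9 z 59.1
top rack 459 [547.4 104.8] [36.  99.4] 86.2 z 58.9
top rack 173 [566.1 359.3] [37.3 34.9] 88.9 z 58.6
top rack 241 [552.4 168.2] [36.5 52. ] 86.5 z 58.8
side plat 74 [ 579.7 -170.6] [40.1 40.4] 66.2 z 85.0
side rack 353 [545.8 104.5] [37.6 99.8] 86.4 z 59.7
side rack 203 [550.4 168.2] [35.8 51.6] 85.2 z 59.9
side rack 396 [560.8 295.7] [36.4 83.1] 85.7 z 59.8
side rack 196 [565.2 359.1] [36.4 36.7] 86.8 z 59.7
head 160 0.09930095656590465 0.0957018579861495
timer [237.5, 338.5]
```

View pics/headcmp.png

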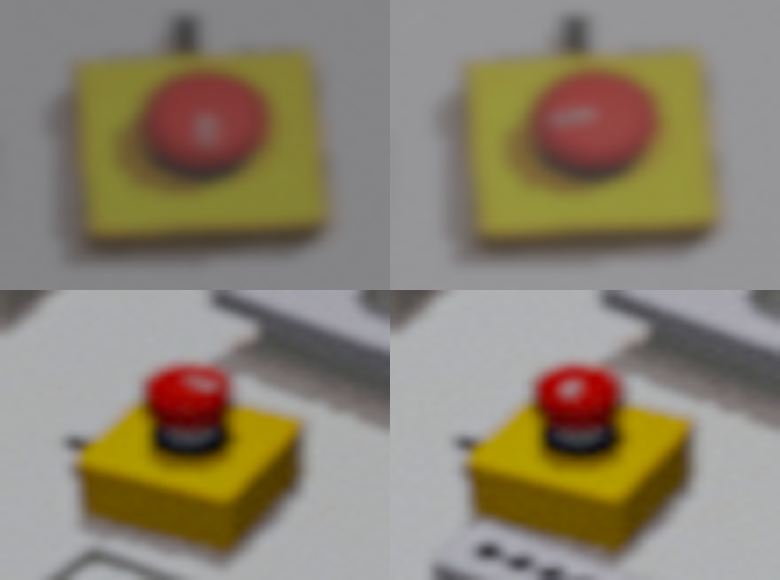

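View pics/end_top.png

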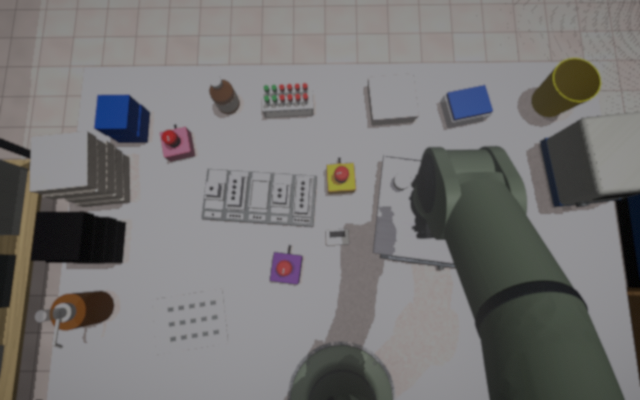

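The head's white mark has swung from 6 o'clock to about 9 o'clock, so it turned clockwise to its end. The head is up, and the blocks, jar and timer are in place. Handing in.

```bash
python3 -c "
from workcell import bot
print(bot.job_done()); print(bot.observe()['clock'])"
```

```text
the job is handed in; nothing more can be done
None
the job is handed in; nothing more can be done
```

The job is done and handed in at about 46 s of the 208 s limit. The hand-in reports no verdict, so the checks below are my own.

- **Stop button:** I pressed it fully down before touching any block. It bottomed out at 15 N after about 8 mm of travel, then sprang back up.
- **Blocks:** Blocks 1, 2, 4 and 5 were there (no block 3), and each is back in its own slot. Block 1 was knocked to a new place during the run, so I measured it again before gripping. In the last views from both cameras the blocks lie flat, with tops at 59 to 60 mm, and their centres are within about 2.5 mm of the slot centres.
- **Reset:** I turned the head clockwise by about 1.45 rad once all blocks were stored. The twisting moment rose from 0.02 to 0.39 N m at the end, which indicates the end stop. The white mark on the head moved by about 80° in the pictures. The head is up, at about 97 mm.
- **Jar and timer:** Both are where they started, and the gripper is clear of everything.

The side camera reads about 1 to 2 mm off the top camera, which is within its stated calibration. No check failed.

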